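Shut down the warming plate and nest the dried beakers

ROBOT

A 6-joint arm with a two-finger parallel gripper is mounted at the origin on the work surface. World frame = base frame: x ahead of the robot, y to its left, z up, the work surface at z = 0. Lengths are in mm, angles in rad, forces in N, time in s.
With the tool pointing down it reaches from about 225 to 875 mm from the base axis. Payload 3.4 kg.
Tool frame: the origin (TCP) lies midway between the tips of the shut fingers; the grasp point (between the pads) lies 19 mm behind it (hold_point_z is the distance from the TCP to the grasp point, in mm); z points along the fingers, y is the line along which they close (so a half turn about z gives the same grasp; the last joint's range is limited). The gripper opens to 85 mm and grips with 20 to 120 N. Pads are 22 mm wide; open, the fingers measure 114 mm over their backs; the gripper's body (76 mm by 85 mm) begins 54 mm behind the grasp point. The pads swing forward as they close: fully open they stand 13 mm farther back than shut.
Start: joints at [1.128, 0.276, 1.505, -0, 1.361, -0.121], TCP at [181.875, 545.513, 231.328] pointing down, gripper open.
Joint ranges: [-2.89, 2.89], [-0.75, 2.08], [0.22, 2.7], [-1.18, 4.32], [0.11, 2.71], [-2.7, 2.7]. Speed limits (rad/s): [2.57, 2.57, 3.14, 3.14, 3.14, 3.14].

INTERFACE

Orientations are given as a 3x3 rotation matrix whose columns are the frame's x, y, z axes.
In Python, from plant import get_obs, snapshot, calibration, finish_job, hold_point_z gives the robot as it stands. The module is installed in compiled form; this text tells all that it offers.
- The arm moves only by the tool arm_command, never from a script. Its argument "plan" is a list of rows, each a list of 3 entries, a list of its own where there are three numbers: the turn, a rotation vector about the tool's x, y, z each as a share of 4 degrees, from -1 to 1, then the shift along the tool's x, y, z each as a share of 0.025 m, from -1 to 1, then the closure, from -1 (fully open) to 1 (shut). A call has 1 to 8 rows; each row shifts and turns the commanded pose from where the row before left it, along the tool's axes as they then stand; what a row does not reach is not made up. A row lasts 1/12 s, in which the tool goes at most 41.7 mm and 7.16 degrees, less where a joint would pass 70% of its speed; a pose out of reach is approached as far as the arm can. A call with a number of a shift or a turn outside -1 to 1 is refused whole. A call with a gripper value outside its range is refused whole. The fingers move at their own pace and stop on an object; "newtons" is the grip in N (left out, the last holds). Time passes only in rows, so rows that do not move let the fingers close. It gives the time, the measured TCP pose, the force, the opening and the grip force at its end, in the units of the state.
- get_obs(): the state, without advancing time (a new reading comes with each control period).
- snapshot(name): name is "scene" or "top" or "wrist"; returns the picture (384x512x3 uint8, red, green, blue); there is no depth.
- calibration(name): a dict with "fx", "fy", "cx", "cy" (pixels), "dist_coeffs" ([k1, k2, p1, p2, k3] as OpenCV has them; the pictures are not rectified), "rvec" (rotation vector, rad) and "tvec" (3), from world to camera coordinates, as OpenCV has them; the wrist camera has in their place "hand_eye" (4x4, takes a point from camera to tool coordinates, whose origin is the TCP and whose axes are the flange's). Camera axes: x right, y down, z forward; pixel columns grow to the right and rows downward; lengths in mm; the calibration is good to about 2 mm. A picture is of the moment at which its call begins: read the wrist's pose just before it. calibration takes no time and is no camera call.
- finish_job(): hands the job in; it is judged then, once.
The state is a dict: "time_s": time; "joint_pos": joint angles; "qvel": joint speeds; "tau": joint torques, N m; "ee_pos": TCP position; "orientation": TCP orientation; "wrist_force": force on the tool from outside, world axes, zero at the start; "torque": the same for the moment, N m; "width": finger opening in mm; "finger_force": force on a finger pad.
Only numpy, scipy, OpenCV 4.12 (cv2) and the standard library are available. Lean on these libraries where they do the work, as an engineer would, in place of code of your own. Each camera call takes 0.05 s, during which the arm holds its last target. There are 200 camera calls.

TASK

The beakers on the warming plate are dry, so clear the plate and shut it down. First turn the thermostat knob fully anticlockwise, to its end stop; then take every beaker off the plate and nest them all, upright and fully home, in the beaker that stands in the holder of the steel tray, so that it carries one single stack. With the plate clear, press the three keys fully down, one at a time: the square heating key, then the oblong timer key, then the round standby key; leave the bottle, the jar and the glove box alone.

Things in the scene. Friction and masses are not known exactly. Their poses are not given: they have to be found in the camera images.
- warmer: fixed benchtop warming plate, blue casing. Origin: on the bench under the unit; x points away from its control panel, y to the left as one faces the panel. Flat dark plate on top, 83 mm above the bench: x -80 to 140 mm, y -160 to 160 mm. In front of it (x -170 to -80) a black panel slopes down at 20 degrees, from 83 to 50 mm high: knob on its right, row of three keys on its left
- plate_centre (a point): centre of the plate's top surface, 83 mm above the bench
- thermostat (a joint): thermostat knob, rad: 0 is the anticlockwise end stop (off); it grows as the knob is turned clockwise, up to 4.7. It stays where it is left and turns with about 0.04 N m
- thermostat_grip (a point): point on the knob's axis, 7 mm below the top of its grip bar, 37 mm above the panel. The knob is a 52 mm disc with a grip bar across it, 49 mm long, 14 mm thick, 30 mm high. The point turns with the knob: x lies along the bar (white mark on its -x half), z is the axis, out of the panel at right angles to the slope. At joint value 0 the mark points to the panel's front edge
- heat_key (a joint): heating key, m: 0 is up, 0.005 fully down. Spring key; it returns by itself, 1.2 N to start and 4 N fully down
- heat_key_top (a point): centre of the top of the square heating key, 24 by 24 mm, 8 mm proud of the panel, the key nearest the knob; z points out of the panel along its travel, x up the slope
- timer_key (a joint): timer key, m: 0 is up, 0.005 fully down. Same spring
- timer_key_top (a point): centre of the top of the oblong timer key, 36 mm up the slope by 18 mm, 8 mm proud of the panel, the middle key of the row; axes as for the heating key. The keys stand 40 mm apart
- standby_key (a joint): standby key, m: 0 is up, 0.005 fully down. Same spring
- standby_key_top (a point): centre of the top of the round standby key, 26 mm across, 8 mm proud of the panel, the key farthest from the knob; axes as for the heating key
- tray_floor (a point): centre of the floor of the shallow steel draining tray, 200 mm (x) by 140 mm (y), rim 18 mm high, floor 3 mm above the bench. From its middle rises a steel ring holder, 68 mm across and 40 mm high above the bench, in which beaker0 stands with about 2 mm of play. The tray is fixed beside the warming plate, on its left or its right
- beaker0: white porcelain beaker, round, 68 mm tall, tapered body 42 mm across the foot, topped by a straight collar 68 mm across and 24 mm high; wall 3 mm, about 130 g. Origin: centre of the underside, z up out of its mouth. Stands in the holder. In every beaker a ledge 30 mm above the underside carries the next, so a nested one stands 30 mm higher, with 2 mm of play
- beaker1: white porcelain beaker, round, 68 mm tall, tapered body 42 mm across the foot, topped by a straight collar 68 mm across and 24 mm high; wall 3 mm, about 130 g. Origin: centre of the underside, z up out of its mouth. Stands on the warming plate at the start, or is absent
- beaker2: white porcelain beaker, round, 68 mm tall, tapered body 42 mm across the foot, topped by a straight collar 68 mm across and 24 mm high; wall 3 mm, about 130 g. Origin: centre of the underside, z up out of its mouth. Stands on the warming plate at the start, or is absent
- beaker3: white porcelain beaker, round, 68 mm tall, tapered body 42 mm across the foot, topped by a straight collar 68 mm across and 24 mm high; wall 3 mm, about 130 g. Origin: centre of the underside, z up out of its mouth. Stands on the warming plate at the start, or is absent
- beaker4: white porcelain beaker, round, 68 mm tall, tapered body 42 mm across the foot, topped by a straight collar 68 mm across and 24 mm high; wall 3 mm, about 130 g. Origin: centre of the underside, z up out of its mouth. Stands on the warming plate at the start, or is absent
- beaker5: white porcelain beaker, round, 68 mm tall, tapered body 42 mm across the foot, topped by a straight collar 68 mm across and 24 mm high; wall 3 mm, about 130 g. Origin: centre of the underside, z up out of its mouth. Stands on the warming plate at the start, or is absent
- reagent_bottle: amber reagent bottle, 72 mm across, 150 mm tall, origin under its centre, stands beyond the plate; leave alone
- powder_jar: white jar, 68 mm across, 95 mm tall, origin under its centre, on the right; leave alone
- glove_box: cardboard box of gloves, 110 by 220 by 75 mm, origin under its centre, on the left; leave alone

How it is judged:
By the outcome, as a careful person would: the job done as asked, in the order asked, and still so for the second after the job is handed in, with the robot touching nothing.
Of beaker1, beaker2, beaker3, beaker4, beaker5 only 3 to 5 are there at a start; the rules pass over those that are not, and their reading is None.
At some moment in a run one of beaker1, beaker2, beaker3, beaker4, beaker5 may be knocked a few centimetres aside while the robot is not near it.
Once in a run the grip may slacken for a moment while it holds something.
It also fails if it takes over 208 s, if anything falls off the work surface, if the arm or the gripper's body presses on something with over 40 N, if the wrist force passes 120 N, or if a joint passes its speed limit or range.

## Working session

There is one attempt and no reset: what is moved stays moved. The work goes in short steps, Python scripts to look and compute and a tool call to move; the robot and the scene stay as the last step left them, time stands still between calls to the robot, and variables do not carry over. Pictures are saved under pics/ and viewed, at most 14 in all, crops included, and the job is handed in when it is done.

Besides the shell and the picture viewer there is one more tool, called after "Emit:" by a JSON object that holds its "method" and its "body". arm_command: Moves the arm, as the interface text tells. Shift numbers are shares of 0.025 m and turn numbers shares of 4 degrees, none past 1 either way. Its arguments: {"type":"object","properties":{"plan":{"type":"array"},"newtons":{"type":"number"}},"required":["plan"]}

```bash
mkdir -p pics; cat > h.py <<'E'
import numpy as np,cv2
from plant import *
def save(n,f):
    o=get_obs(); im=snapshot(n); cv2.imwrite('pics/'+f,im[:,:,::-1]); return o,im
def cam(n,o=None):
    c=calibration(n);K=np.array([[c['fx'],0,c['cx']],[0,c['fy'],c['cy']],[0,0,1.]]);d=np.array(c['dist_coeffs'],float)
    if n=='wrist':
        H=np.array(c['hand_eye']);T=np.eye(4);T[:3,:3]=o['orientation'];T[:3,3]=o['ee_pos'];T=T@H
        R=T[:3,:3].T;t=-R@T[:3,3]
    else: R=cv2.Rodrigues(np.array(c['rvec'],float))[0];t=np.array(c['tvec'],float).ravel()
    return K,d,R,t
def ray(n,px,z,o=None):
    "pixels -> world points at height z"
    K,d,R,t=cam(n,o);u=cv2.undistortPoints(np.array(px,float).reshape(-1,1,2),K,d).reshape(-1,2)
    D=np.c_[u,np.ones(len(u))]@R;C=-R.T@t
    return C+D*((np.asarray(z)-C[2])/D[:,2])[:,None]
def proj(n,P,o=None):
    K,d,R,t=cam(n,o);return cv2.projectPoints(np.array(P,float).reshape(-1,3),cv2.Rodrigues(R)[0],t,K,d)[0].reshape(-1,2)
E
python3 - <<'E'
from h import *
for n in('scene','top','wrist'):
    o,im=save(n,n+'0.png')
    if n=='top': cv2.imwrite('pics/top0b.png',cv2.resize(im[:,:,::-1],(800,600)))
    K,d,R,t=cam(n,o);print(n,K[0,0],-R.T@t, R[2])
print(o,hold_point_z)
E
```

```text
scene 355.98208151164994 [1321.40997104 -441.89917907  829.19262143] [-0.65046168  0.40094088 -0.64509381]
top 405.33502845450397 [ 323.54591528   13.26350626 1416.17569133] [ 0.16629506  0.00365353 -0.98606927]
wrist 271.07922998639543 [117.03734396 566.73090876 373.70130983] [ 0.2533969  -0.08618794 -0.96351526]
{'time_s': 0.1, 'joint_pos': array([ 1.12802110e+00,  2.76533984e-01,  1.50602922e+00, -1.36047725e-05,
        1.36070642e+00, -1.20998659e-01]), 'qvel': array([ 0.00026135, -0.00354024, -0.0042628 , -0.00103938,  0.00012064,
       -0.00159345]), 'tau': array([ 2.35166648e-03, -4.17698622e+01, -2.46404672e+01, -5.21977802e-05,
        5.81934932e-03,  5.68572602e-06]), 'ee_pos': array([181.64507062, 545.0441844 , 230.5159066 ]), 'orientation': array([[-9.48675906e-01,  3.16249152e-01, -7.06472783e-04],
       [ 3.16249885e-01,  9.48674706e-01, -1.52095332e-03],
       [ 1.89212660e-04, -1.66631371e-03, -9.99998594e-01]]), 'wrist_force': array([ 0.42691678,  0.35840399, -0.46625022]), 'torque': array([-0.01438136,  0.00302419, -0.03244837]), 'finger_force': 0.0, 'width': 85.18994900949475} 18.700000000000003
```

View pics/top0b.png

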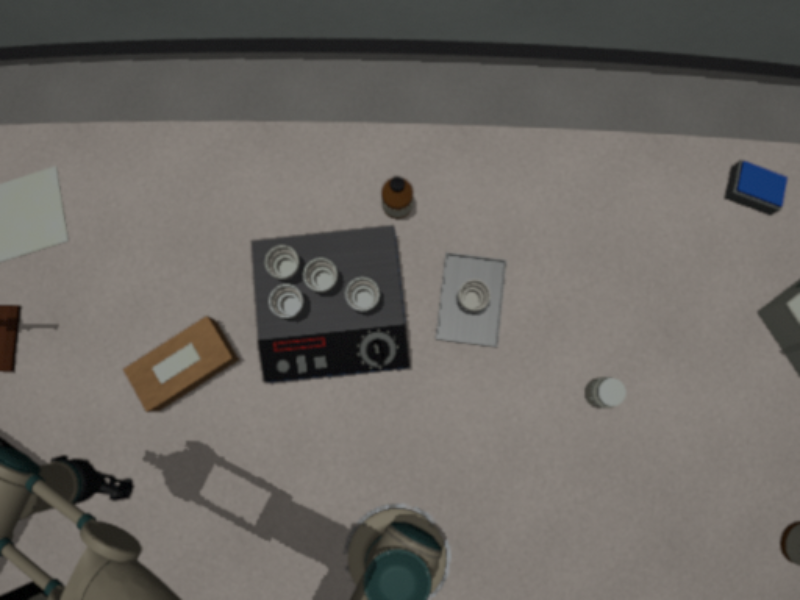

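View pics/scene0.png

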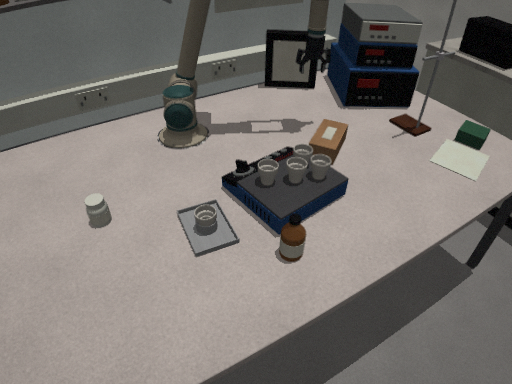

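The top view shows four beakers on the plate at about (283,262), (320,275), (287,301) and (363,294), the tray on the right at (472,297), and the knob at (377,349), all in 800-px coordinates. I'll enlarge it to read these more precisely.

```bash
python3 - <<'E'
import cv2
im=cv2.imread('pics/top0.png')[140:250,155:330]
cv2.imwrite('pics/c1.png',cv2.resize(im,None,fx=4.5,fy=4.5,interpolation=cv2.INTER_CUBIC))
E
```

```text
(no output)
```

View pics/c1.png

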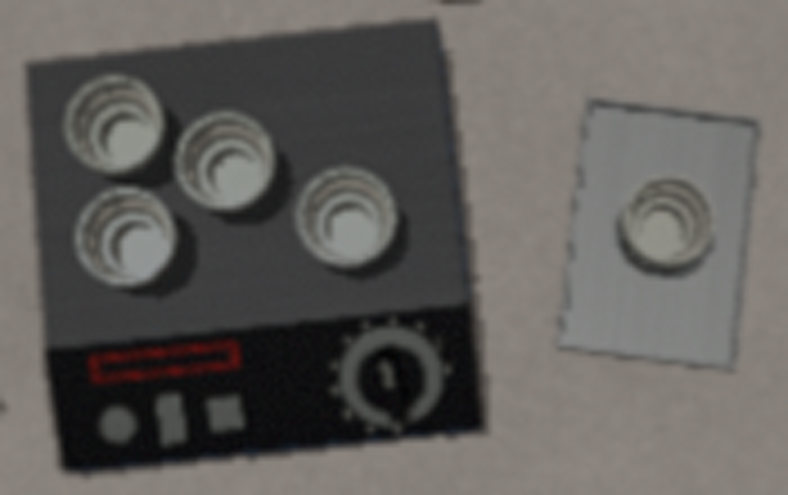

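```bash
cat > m.py <<'E'
from h import *
from scipy.optimize import least_squares
f=lambda p:np.array(p,float)/4.5+[155,140]-0.39
W=np.array([[140,160,83],[140,-160,83],[-80,160,83],[-80,-160,83],[-170,160,50],[-170,-160,50]],float)
px=f([(28,63),(437,20),(48,348),(470,305),(63,470),(487,430)])
def tf(q,P):
    c,s=np.cos(q[2]),np.sin(q[2]);P=np.atleast_2d(P);return np.c_[q[0]+c*P[:,0]-s*P[:,1],q[1]+s*P[:,0]+c*P[:,1],P[:,2]]
r=least_squares(lambda q:(proj('top',tf(q,W))-px).ravel(),[450,100,0]);q=r.x
if __name__=='__main__':
    print('warmer',q.round(3),np.abs(r.fun).max())
    print('beakers',ray('top',f([(114,124),(225,161),(127,237),(347,217)]),151).round(1))
    print('b0',ray('top',f([(664,223)]),71).round(1),'traycorner',ray('top',f([(588,100),(758,121),(734,370),(560,348)]),18).round(1))
    print('knob',ray('top',f([(388,376)]),67+25).round(1),'keys',ray('top',f([(225,413),(172,420),(119,425)]),72).round(1))
E
python3 m.py
```

```text
warmer [5.58030e+02 1.60367e+02 1.29000e-01] 1.3240323011971213
beakers [[613.8 252.5 151. ]
 [588.7 171.6 151. ]
 [532.3 238.7 151. ]
 [550.4  83.6 151. ]]
b0 [[ 565.9 -149.9   71. ]] traycorner [[ 672.6  -95.9   18. ]
 [ 659.1 -230.6   18. ]
 [ 461.7 -211.1   18. ]
 [ 475.7  -76.4   18. ]]
knob [[444.2  53.2  92. ]] keys [[415.5 173.3  72. ]
 [409.3 212.4  72. ]
 [404.5 251.6  72. ]]
```

```bash
cat > g.py <<'E'
from h import *
from scipy.spatial.transform import Rotation as Ro
Q=np.array([558.0,160.4,0.129])   # warmer x,y,yaw
def Rz(a): return Ro.from_euler('z',a).as_matrix()
def pose_down(yaw_y): # tool y at world angle yaw_y, z down
    y=np.array([np.cos(yaw_y),np.sin(yaw_y),0]);z=np.array([0,0,-1.]);return np.c_[np.cross(y,z),y,z]
def pose_panel(rel): # tool z into panel; y at angle rel (about outward normal) from warmer-x/upslope dir
    c,s=np.cos(np.radians(20)),np.sin(np.radians(20));w=Rz(Q[2])
    up=w@[c,0,s];left=w@[0,1,0];n=w@[-s,0,c];y=np.cos(rel)*up+np.sin(rel)*left;return np.c_[np.cross(y,-n),y,-n]
def go(pos,R):
    o=get_obs();R0=o['orientation'];sh=R0.T@(np.array(pos)-o['ee_pos'])/25;rv=Ro.from_matrix(R0.T@R).as_rotvec(degrees=True)/4
    n=max(np.abs(sh).max(),np.abs(rv).max())
    print('turn',rv.round(2),'shift(tool now)',sh.round(2),'shift(tool after)',(R.T@R0@sh).round(2),'rows>=%.1f'%n,'tcp',o['ee_pos'].round(1),'t',round(o['time_s'],2),'w',round(o['width'],1))
E
python3 -c "
from g import *
go([444,53,300],pose_down(1.70))"
```

```text
turn [-0.02 -0.01 -6.46] shift(tool now) [-16.18 -15.36  -2.76] shift(tool after) [ -7.87 -20.87  -2.77] rows>=16.2 tcp [181.7 545.1 230.6] t 0.15 w 85.3
```

Emit:
{"method": "arm_command", "body": {"plan": [[[0, 0, -0.92], [-0.6, -0.8, -0.4], -1], [[0, 0, -0.92], [-0.6, -0.8, -0.4], -1], [[0, 0, -0.92], [-0.6, -0.9, -0.4], -1], [[0, 0, -0.92], [-0.6, -0.9, -0.4], -1], [[0, 0, -0.92], [-0.6, -0.9, -0.4], -1], [[0, 0, -0.92], [-0.5, -0.9, -0.4], -1], [[0, 0, -0.92], [-0.5, -0.9, -0.4], -1], [[0, 0, 0], [-0.5, -1, 0], -1]]}}

```text
time_s: 0.82
ee_pos: [277.9, 358.3, 303.1]
orientation: [[-0.991, -0.13, 0.003], [-0.13, 0.991, 0.003], [-0.003, 0.002, -1.0]]
wrist_force: [-0.2, 0.1, -0.4]
width: 85.3
finger_force: 0.0
```

```bash
python3 -c "
from g import *
go([444,53,300],pose_down(1.70))"
```

```text
turn [0.03 0.04 0.02] shift(tool now) [ -5.   -12.97   0.11] shift(tool after) [ -5.02 -12.96   0.13] rows>=13.0 tcp [277.9 358.3 303.1] t 0.82 w 85.3
```

Emit:
{"method": "arm_command", "body": {"plan": [[[0, 0, 0], [-0.4, -1, 0], -1], [[0, 0, 0], [-0.4, -1, 0], -1], [[0, 0, 0], [-0.4, -1, 0], -1], [[0, 0, 0], [-0.4, -1, 0], -1], [[0, 0, 0], [-0.4, -1, 0], -1], [[0, 0, 0], [-0.4, -1, 0], -1], [[0, 0, 0], [-0.4, -1, 0], -1], [[0, 0, 0], [-0.4, -1, 0], -1]]}}

```text
time_s: 1.48
ee_pos: [382.1, 169.2, 301.1]
orientation: [[-0.992, -0.127, -0.0], [-0.127, 0.992, 0.0], [0.0, 0.0, -1.0]]
wrist_force: [0.5, 1.0, -0.4]
width: 85.1
finger_force: 0.0
```

Emit:
{"method": "arm_command", "body": {"plan": [[[0, 0, 0], [-0.4, -1, 0], -1], [[0, 0, 0], [-0.4, -1, 0], -1], [[0, 0, 0], [-0.4, -1, 0], -1], [[0, 0, 0], [-0.4, -1, 0], -1], [[0, 0, 0], [0, -0.4, 0], -1], [[0, 0, 0], [0, 0, 0], -1], [[0, 0, 0], [0, 0, 0], -1], [[0, 0, 0], [0, 0, 0], -1]]}}

```text
time_s: 2.15
ee_pos: [434.8, 67.4, 301.2]
orientation: [[-0.992, -0.128, -0.001], [-0.128, 0.992, 0.001], [0.001, 0.001, -1.0]]
wrist_force: [-0.7, -0.0, -0.2]
width: 85.1
finger_force: 0.0
```

```bash
python3 -c "
from g import *
go([444,53,300],pose_down(1.70))
o,im=save('wrist','w1.png');cv2.imwrite('pics/w1b.png',cv2.resize(im[:,:,::-1],(800,600),interpolation=cv2.INTER_CUBIC))
go([444,53,300],pose_down(1.70))"
```

```text
turn [ 0.02 -0.01 -0.01] shift(tool now) [-0.29 -0.62  0.05] shift(tool after) [-0.29 -0.62  0.05] rows>=0.6 tcp [434.8  67.4 301.2] t 2.15 w 85.1
turn [ 0.01 -0.   -0.  ] shift(tool now) [-0.29 -0.62  0.05] shift(tool after) [-0.29 -0.62  0.05] rows>=0.6 tcp [434.8  67.6 301.3] t 2.2 w 85.4
```

View pics/w1b.png

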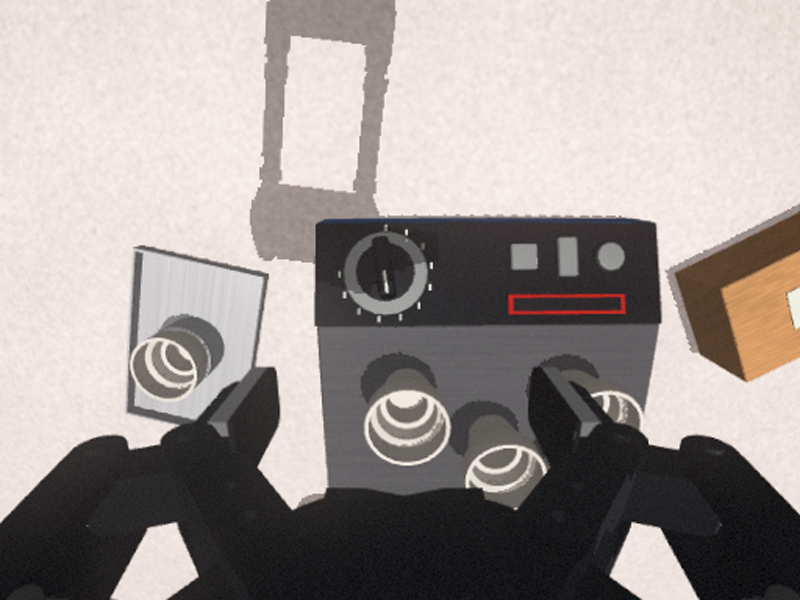

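The wrist view shows the knob at about (385,272), with the mark on its up-slope half near (387,285). The keys are at (524,257), (568,256) and (611,256). I'll enlarge the knob.

```bash
python3 - <<'E'
import cv2
im=cv2.imread('pics/w1.png')[130:215,195:285]
cv2.imwrite('pics/c2.png',cv2.resize(cv2.convertScaleAbs(im,alpha=1.6,beta=20),None,fx=7,fy=7,interpolation=cv2.INTER_CUBIC))
E
```

```text
(no output)
```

View pics/c2.png

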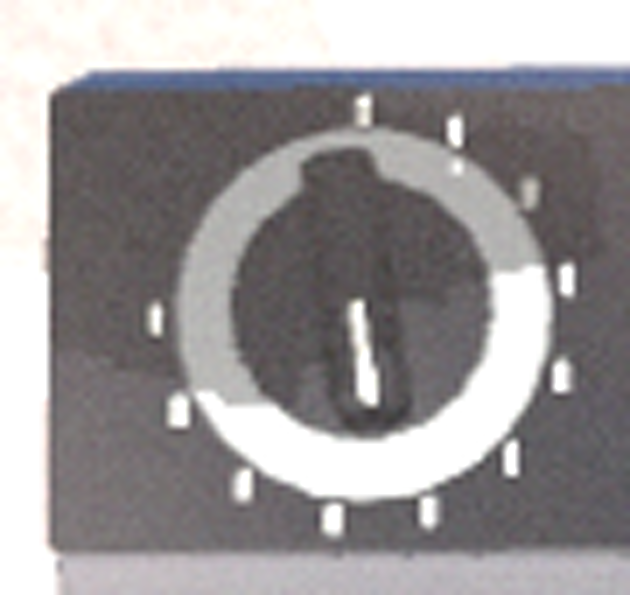

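```bash
cat > k.py <<'E'
from g import *
o=dict(ee_pos=np.array([434.8,67.5,301.25]),orientation=get_obs()['orientation'])
c,s=np.cos(np.radians(20)),np.sin(np.radians(20));w=Rz(Q[2])
B=np.c_[w@[c,0,s],w@[0,1,0],w@[-s,0,c]]; O=np.array([Q[0],Q[1],0])+w@[-80,0,83]  # panel frame origin top edge centre
def onpanel(px,h):
    K,d,R,t=cam('wrist',o);u=cv2.undistortPoints(np.array(px,float).reshape(-1,1,2),K,d).reshape(-1,2)
    D=np.c_[u,np.ones(len(u))]@R@B;C=B.T@(-R.T@t-O);return C+D*((h-C[2])/D[:,2])[:,None]
cr=lambda p:np.array(p,float)/7+[195,130]-.43
if __name__=='__main__':
    T=onpanel(cr([(363,108),(456,130),(530,190),(567,278),(562,376),(512,458),(430,510),(333,519),(243,485),(178,410),(155,318)]),0)
    A=np.c_[2*T[:,:2],np.ones(len(T))];x=np.linalg.lstsq(A,(T[:,:2]**2).sum(1),rcond=None)[0];ctr=x[:2]
    print('knob centre panel',ctr,'r',np.sqrt(x[2]+ctr@ctr))
    print('front tick dir',T[0,:2]-ctr)
    M=onpanel(cr([(357,302),(370,402)]),44);d=M[1]-M[0];print('mark',M[:,:2]-ctr,'rel angle deg',np.degrees(np.arctan2(d[1],d[0])))
    E=onpanel(cr([(340,150),(370,430)]),44);print('bar ends',E[:,:2]-ctr)
    k=np.array([(524,257),(568,256),(611,256)])*.64-.18
    print('keys',onpanel(k,8)); print('corners',onpanel(cr([(52,92),(52,550)]),0))
    print('keys world',(O+onpanel(k,8)@B.T).round(1),'knobgrip world',(O+B@np.r_[ctr,37]).round(1))
E
python3 k.py
```

```text
knob centre panel [-47.00769958 -92.7125972 ] r 42.265995791222984
front tick dir [-42.33237312  -0.07434606]
mark [[ 4.48181712  0.8485349 ]
 [22.51708751  3.2260643 ]] rel angle deg 7.509808352000146
bar ends [[-23.27879218  -2.32052257]
 [ 27.53750659   3.2374464 ]]
keys [[-59.94411187  31.97003155   8.        ]
 [-61.01003987  72.16910458   8.        ]
 [-61.22606214 112.07790614   8.        ]]
corners [[ -92.91665108 -156.76083082    0.        ]
 [   1.03550045 -155.16699522    0.        ]]
keys world [[416.  174.2  70. ]
 [409.8 214.   69.7]
 [404.5 253.5  69.6]] knobgrip world [434.2  50.9 101.7]
```

```bash
cat >> g.py <<'E'
def pan(x,y,h):
    return np.array([Q[0],Q[1],0])+Rz(Q[2])@[-80,0,83]+pose_panel(0)@np.diag([0,1,-1])@[0,x,h]+Rz(Q[2])@[0,y,0]
D=np.pi/180
E
python3 -c "
from g import *
print(pan(-46,-92.7,37))
go(pan(-46,-92.7,110),pose_panel(90*D))
go(pan(-46,-92.7,110),pose_panel(-82.5*D))"
```

```text
[435.17358298  50.99021831 102.03570038]
turn [ 0.01 -5.   -0.  ] shift(tool now) [ 1.07 -0.66  5.23] shift(tool after) [ 2.79 -0.66  4.55] rows>=5.2 tcp [434.8  67.6 301.3] t 2.2 w 85.4
turn [-7.5  -0.51 42.49] shift(tool now) [ 1.07 -0.66  5.23] shift(tool after) [-2.86  0.29  4.55] rows>=42.5 tcp [434.8  67.6 301.3] t 2.2 w 85.4
```

Emit:
{"method": "arm_command", "body": {"plan": [[[0, -1, 0], [0.38, -0.13, 0.98], 0.2], [[0, -1, 0], [0.38, -0.13, 0.98], 0.2], [[0, -1, 0], [0.38, -0.13, 0.98], 0.2], [[0, -1, 0], [0.38, -0.13, 0.98], 0.2], [[0, -1, 0], [0.38, -0.13, 0.98], 0.2], [[0, 0, 1], [0, 0, 0], 0.2], [[0, 0, 1], [0, 0, 0], 0.2], [[0, 0, 1], [0, 0, 0], 0.2]]}}

```text
time_s: 2.87
ee_pos: [406.2, 47.7, 173.2]
orientation: [[-0.938, 0.071, 0.338], [0.092, 0.995, 0.045], [-0.333, 0.073, -0.94]]
wrist_force: [-0.3, 0.0, 1.5]
width: 34.2
finger_force: 0.0
```

Emit:
{"method": "arm_command", "body": {"plan": [[[0, 0, 1], [0, 0, 0], 0.2], [[0, 0, 1], [0, 0, 0], 0.2], [[0, 0, 1], [0, 0, 0], 0.2], [[0, 0, 1], [0, 0, 0], 0.2], [[0, 0, 1], [0, 0, 0], 0.2], [[0, 0, 1], [0, 0, 0], 0.2], [[0, 0, 1], [0, 0, 0], 0.2], [[0, 0, 1], [0, 0, 0], 0.2]]}}

```text
time_s: 3.53
ee_pos: [407.5, 47.8, 174.2]
orientation: [[-0.758, 0.557, 0.339], [0.604, 0.796, 0.045], [-0.245, 0.239, -0.94]]
wrist_force: [1.2, -0.1, 0.1]
width: 34.3
finger_force: 0.0
```

Emit:
{"method": "arm_command", "body": {"plan": [[[0, 0, 1], [0, 0, 0], 0.2], [[0, 0, 1], [0, 0, 0], 0.2], [[0, 0, 1], [0, 0, 0], 0.2], [[0, 0, 1], [0, 0, 0], 0.2], [[0, 0, 1], [0, 0, 0], 0.2], [[0, 0, 1], [0, 0, 0], 0.2], [[0, 0, 1], [0, 0, 0], 0.2], [[0, 0, 1], [0, 0, 0], 0.2]]}}

```text
time_s: 4.2
ee_pos: [407.5, 47.8, 174.2]
orientation: [[-0.348, 0.874, 0.339], [0.934, 0.355, 0.045], [-0.081, 0.333, -0.94]]
wrist_force: [-1.1, -0.8, 0.2]
width: 34.4
finger_force: 0.0
```

Emit:
{"method": "arm_command", "body": {"plan": [[[0, 0, 1], [0, 0, 0], 0.2], [[0, 0, 1], [0, 0, 0], 0.2], [[0, 0, 1], [0, 0, 0], 0.2], [[0, 0, 1], [0, 0, 0], 0.2], [[0, 0, 1], [0, 0, 0], 0.2], [[0, 0, 1], [0, 0, 0], 0.2], [[0, 0, 1], [0, 0, 0], 0.2], [[0, 0, 1], [0, 0, 0], 0.2]]}}

```text
time_s: 4.87
ee_pos: [407.5, 47.8, 174.2]
orientation: [[0.168, 0.926, 0.339], [0.98, -0.194, 0.045], [0.107, 0.325, -0.94]]
wrist_force: [-0.7, 0.3, 0.2]
width: 34.1
finger_force: 0.0
```

Emit:
{"method": "arm_command", "body": {"plan": [[[0, 0, 1], [0, 0, 0], 0.2], [[0, 0, 1], [0, 0, 0], 0.2], [[0, 0, 1], [0, 0, 0], 0.2], [[0, 0, 1], [0, 0, 0], 0.2], [[0, 0, 1], [0, 0, 0], 0.2], [[0, 0, 1], [0, 0, 0], 0.2], [[0, 0, 1], [0, 0, 0], 0.2], [[0, 0, 1], [0, 0, 0], 0.2]]}}

```text
time_s: 5.53
ee_pos: [407.5, 47.8, 174.2]
orientation: [[0.633, 0.696, 0.339], [0.728, -0.684, 0.045], [0.263, 0.219, -0.94]]
wrist_force: [0.1, 0.5, -0.7]
width: 33.9
finger_force: 0.0
```

Emit:
{"method": "arm_command", "body": {"plan": [[[0, 0, 1], [0, 0, 0], 0.2], [[0, 0, 1], [0, 0, 0], 0.2], [[0, 0, 1], [0, 0, 0], 0.2], [[0, 0, 1], [0, 0, 0], 0.2], [[0, 0, 1], [0, 0, 0], 0.2], [[0, 0, 1], [0, 0, 0], 0.2], [[0, 0, 1], [0, 0, 0], 0.2], [[0, 0, 1], [0, 0, 0], 0.2]]}}

```text
time_s: 6.2
ee_pos: [407.5, 47.8, 174.2]
orientation: [[0.905, 0.255, 0.339], [0.255, -0.966, 0.045], [0.339, 0.046, -0.94]]
wrist_force: [-0.1, 0.2, 0.2]
width: 33.9
finger_force: 0.0
```

```bash
python3 -c "
from g import *
go(pan(-46,-92.7,22),pose_panel(-82.5*D));print(get_obs()['joint_pos'])"
```

```text
turn [-0.01 -0.01  0.08] shift(tool now) [0.06 0.03 3.69] shift(tool after) [0.06 0.02 3.69] rows>=3.7 tcp [407.5  47.8 174.2] t 6.2 w 33.9
[-0.13518714 -0.11162095  2.1563492   0.13087332  0.76319451  1.09022692]
```

Emit:
{"method": "arm_command", "body": {"plan": [[[0, 0, 0.1], [0.02, 0.02, 0.9], 0.2], [[0, 0, 0], [0.02, 0.02, 0.9], 0.2], [[0, 0, 0], [0.02, 0, 0.9], 0.2], [[0, 0, 0], [0, 0, 0.7], 0.2], [[0, 0, 0], [0, 0, 0.29], 0.2], [[0, 0, 0], [0, 0, 0], 0.2], [[0, 0, 0], [0, 0, 0], 0.6], [[0, 0, 0], [0, 0, 0], 1]], "newtons": 40}}

```text
time_s: 6.87
ee_pos: [440.7, 51.4, 88.8]
orientation: [[0.907, 0.249, 0.339], [0.248, -0.968, 0.046], [0.34, 0.043, -0.939]]
wrist_force: [1.4, 9.7, 0.8]
width: 12.8
finger_force: 42.2
```

Emit:
{"method": "arm_command", "body": {"plan": [[[0, 0, 0], [0, 0, 0], 1], [[0, 0, 0], [0, 0, 0], 1], [[0, 0, 0], [0, 0, 0], 1], [[0, 0, 0], [0, 0, 0], 1]]}}

```text
time_s: 7.2
ee_pos: [440.7, 51.4, 88.8]
orientation: [[0.907, 0.249, 0.34], [0.248, -0.968, 0.046], [0.34, 0.043, -0.939]]
wrist_force: [2.2, 9.6, -3.6]
width: 13.1
finger_force: 41.6
```

Emit:
{"method": "arm_command", "body": {"plan": [[[0, 0, 0], [0, -0.04, 0], 1], [[0, 0, 0], [0, 0, 0], 1], [[0, 0, 0], [0, 0, 0], 1]]}}

```text
time_s: 7.45
ee_pos: [440.8, 51.5, 88.8]
orientation: [[0.907, 0.249, 0.34], [0.249, -0.967, 0.044], [0.34, 0.045, -0.939]]
wrist_force: [-1.6, 5.3, 3.0]
width: 13.1
finger_force: 42.8
```

Emit:
{"method": "arm_command", "body": {"plan": [[[0, 0, 0], [0, -0.05, 0], 1], [[0, 0, -0.5], [0, 0, 0], 1], [[0, 0, -1], [0, 0, 0], 1], [[0, 0, -1], [0, 0, 0], 1], [[0, 0, -1], [0, 0, 0], 1], [[0, 0, -1], [0, 0, 0], 1], [[0, 0, -1], [0, 0, 0], 1], [[0, 0, -1], [0, 0, 0], 1]]}}

```text
time_s: 8.12
ee_pos: [440.6, 52.0, 88.7]
orientation: [[0.703, 0.624, 0.341], [0.651, -0.758, 0.043], [0.285, 0.191, -0.939]]
wrist_force: [-3.7, 2.3, 7.2]
width: 12.8
finger_force: 43.5
```

Emit:
{"method": "arm_command", "body": {"plan": [[[0, 0, -1], [0, 0, 0], 1], [[0, 0, -1], [0, 0, 0], 1], [[0, 0, -1], [0, 0, 0], 1], [[0, 0, -1], [0, 0, 0], 1], [[0, 0, -1], [0, 0, 0], 1], [[0, 0, -1], [0, 0, 0], 1], [[0, 0, -1], [0, 0, 0], 1], [[0, 0, -1], [0, 0, 0], 1]]}}

```text
time_s: 8.78
ee_pos: [440.2, 52.4, 88.5]
orientation: [[0.266, 0.902, 0.34], [0.954, -0.298, 0.044], [0.141, 0.312, -0.939]]
wrist_force: [-4.6, 2.6, 6.8]
width: 13.1
finger_force: 43.6
```

Emit:
{"method": "arm_command", "body": {"plan": [[[0, 0, -1], [0, 0, 0], 1], [[0, 0, -1], [0, 0, 0], 1], [[0, 0, -1], [0, 0, 0], 1], [[0, 0, -1], [0, 0, 0], 1], [[0, 0, -1], [0, 0, 0], 1], [[0, 0, -1], [0, 0, 0], 1], [[0, 0, -1], [0, 0, 0], 1], [[0, 0, -1], [0, 0, 0], 1]]}}

```text
time_s: 9.45
ee_pos: [439.6, 52.6, 88.3]
orientation: [[-0.253, 0.906, 0.339], [0.966, 0.253, 0.044], [-0.045, 0.339, -0.94]]
wrist_force: [-6.1, 3.3, 9.3]
width: 13.2
finger_force: 43.8
```

Emit:
{"method": "arm_command", "body": {"plan": [[[0, 0, -1], [0, 0, 0], 1], [[0, 0, -1], [0, 0, 0], 1], [[0, 0, -1], [0, 0, 0], 1], [[0, 0, -1], [0, 0, 0], 1], [[0, 0, -1], [0, 0, 0], 1], [[0, 0, -1], [0, 0, 0], 1], [[0, 0, -1], [0, 0, 0], 1], [[0, 0, -1], [0, 0, 0], 1]]}}

```text
time_s: 10.12
ee_pos: [439.1, 52.4, 88.1]
orientation: [[-0.695, 0.635, 0.338], [0.685, 0.727, 0.044], [-0.218, 0.262, -0.94]]
wrist_force: [-7.6, 0.5, 10.3]
width: 13.3
finger_force: 44.0
```

Emit:
{"method": "arm_command", "body": {"plan": [[[0, 0, -1], [0, 0, 0], 1], [[0, 0, -1], [0, 0, 0], 1], [[0, 0, -1], [0, 0, 0], 1], [[0, 0, -1], [0, 0, 0], 1], [[0, 0, -1], [0, 0, 0], 1], [[0, 0, -1], [0, 0, 0], 1], [[0, 0, -1], [0, 0, 0], 1], [[0, 0, -1], [0, 0, 0], 1]]}}

```text
time_s: 10.78
ee_pos: [438.7, 51.9, 88.0]
orientation: [[-0.926, 0.17, 0.337], [0.195, 0.98, 0.043], [-0.323, 0.106, -0.94]]
wrist_force: [-8.6, -3.4, 10.7]
width: 12.7
finger_force: 44.1
```

```bash
python3 -c "
from g import *
go(pan(-46,-92.7,22),pose_panel(90*D));o=get_obs();print(o['joint_pos'],o['torque'])"
```

```text
turn [-0.01 -0.03 -4.55] shift(tool now) [-0.06 -0.    0.02] shift(tool after) [-0.06 -0.02  0.02] rows>=4.6 tcp [438.7  51.9  88. ] t 10.78 w 12.7
[-0.10619013  0.07421046  2.25710248  0.17214976  0.4780241  -1.62761148] [-0.15900057  0.90665608 -0.01984606]
```

Emit:
{"method": "arm_command", "body": {"plan": [[[0, 0, -1], [0, 0, 0], 1], [[0, 0, -1], [0, 0, 0], 1], [[0, 0, -1], [0, 0, 0], 1], [[0, 0, -1], [0, 0, 0], 1], [[0, 0, -0.5], [0, 0, 0], 1], [[0, 0, 0], [0, 0, 0], 1]]}}

```text
time_s: 11.28
ee_pos: [438.7, 51.6, 87.9]
orientation: [[-0.933, -0.123, 0.337], [-0.116, 0.992, 0.043], [-0.34, 0.001, -0.94]]
wrist_force: [-8.0, -4.9, 11.4]
width: 12.9
finger_force: 44.2
```

```bash
python3 -c "
from g import *
go(pan(-46,-92.7,22),pose_panel(90*D));o=get_obs();print(o['torque'],o['orientation'][:,2]@o['torque'])"
```

```text
turn [-0.02 -0.03 -0.08] shift(tool now) [-0.06 -0.01  0.02] shift(tool after) [-0.06 -0.01  0.02] rows>=0.1 tcp [438.7  51.6  87.9] t 11.28 w 12.9
[-0.36258971  0.97495685 -0.06702787] -0.017651591074512113
```

Emit:
{"method": "arm_command", "body": {"plan": [[[0, 0, -0.7], [0, 0, 0], 1], [[0, 0, -0.7], [0, 0, 0], 1], [[0, 0, 0], [0, 0, 0], 1]]}}

```text
time_s: 11.53
ee_pos: [438.6, 51.6, 88.0]
orientation: [[-0.918, -0.206, 0.337], [-0.204, 0.978, 0.044], [-0.339, -0.029, -0.94]]
wrist_force: [-11.0, -6.7, 12.5]
width: 12.9
finger_force: 70.2
```

```bash
python3 -c "
from g import *
go(pan(-46,-92.7,22),pose_panel(90*D));o=get_obs();print(o['torque'],o['orientation'][:,2]@o['torque'])"
```

```text
turn [-0.   -0.03  1.21] shift(tool now) [-0.06 -0.01  0.02] shift(tool after) [-0.06 -0.    0.02] rows>=1.2 tcp [438.6  51.6  88. ] t 11.53 w 12.9
[-0.35043775  1.28300627 -2.1040499 ] 1.9160642609117116
```

Emit:
{"method": "arm_command", "body": {"plan": [[[0, 0, 0], [0, 0, 0], 0.2], [[0, 0, 0], [0, 0, 0], 0.2], [[0, 0, 0], [0, 0, 0], 0.2], [[0, 0, 0], [0, 0, -0.5], 0.2], [[0, 0, 0], [0, 0, -1], 0.2], [[0, 0, 0], [0, 0, -1], 0], [[0, 0, 0], [0, 0, -1], -1], [[0, 0, 0], [0, 0, -1], -1]]}}

```text
time_s: 12.2
ee_pos: [402.0, 47.1, 194.7]
orientation: [[-0.916, -0.212, 0.34], [-0.21, 0.977, 0.043], [-0.341, -0.032, -0.94]]
wrist_force: [-0.0, 0.1, -0.2]
width: 65.5
finger_force: 0.0
```

Emit:
{"method": "arm_command", "body": {"plan": [[[0, 1, 0], [0, 0, -1], -1], [[0, 1, 0], [0, 0, -1], -1], [[0, 1, 0], [0, 0, -1], -1], [[0, 1, 0], [0, 0, -1], -1], [[0, 1, 0.5], [0, 0, -1], -1], [[0, 0, 0.8], [0, 0, -0.5], -1], [[0, 0, 0], [0, 0, 0], -1], [[0, 0, 0], [0, 0, 0], -1]]}}

```text
time_s: 12.87
ee_pos: [376.7, 45.9, 327.6]
orientation: [[-0.992, -0.124, 0.006], [-0.124, 0.992, -0.029], [-0.002, -0.03, -1.0]]
wrist_force: [-0.4, -0.1, 0.4]
width: 85.2
finger_force: 0.0
```

```bash
python3 -c "
from g import *
go([470,140,330],pose_down(1.70))
o,im=save('wrist','w2.png');im=cv2.resize(im[:,:,::-1],(800,600),interpolation=cv2.INTER_CUBIC);cv2.imwrite('pics/w2b.png',im)
print(o['ee_pos'],o['orientation'])"
```

```text
turn [-0.43  0.03 -0.07] shift(tool now) [-4.17  3.27 -0.18] shift(tool after) [-4.19  3.25 -0.1 ] rows>=4.2 tcp [376.7  45.9 327.6] t 12.87 w 85.2
[376.65835908  45.90085748 327.58498857] [[-0.99230526 -0.12366131  0.00617756]
 [-0.12379061  0.9918707  -0.02946873]
 [-0.00248319 -0.0300067  -0.99954661]]
```

View pics/w2b.png

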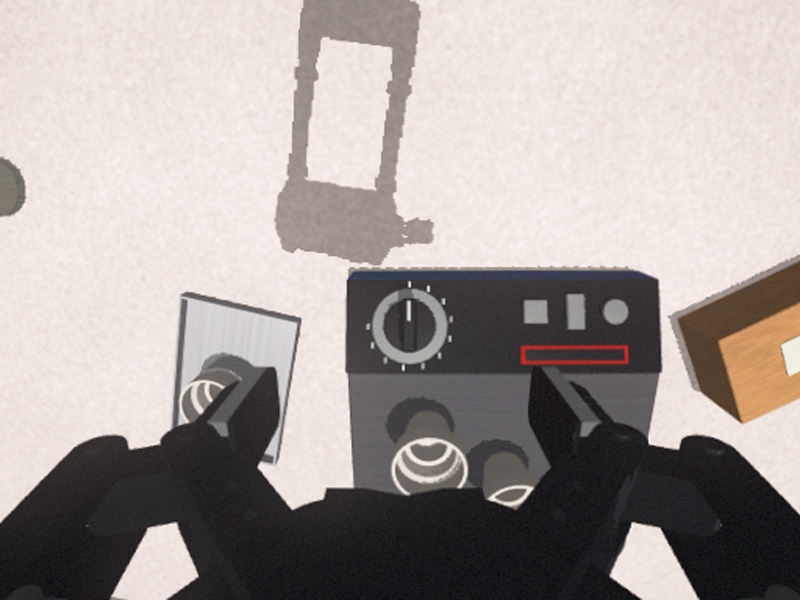

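```bash
python3 -c "
from g import *
o=dict(ee_pos=np.array([434.8,67.5,301.25]),orientation=pose_down(1.70))
s=lambda p:np.array(p,float)*.64-.18
print('w1',ray('wrist',s([(408,427),(506,478),(165,370)]),[151,151,71],o))
o=get_obs()
print('w2',ray('wrist',s([(429.5,470)]),151,o))
o,im=save('top','top1.png');cv2.imwrite('pics/c3.png',cv2.resize(im[140:250,155:330,::-1],None,fx=4.5,fy=4.5,interpolation=cv2.INTER_CUBIC))
"
```

```text
w1 [[ 550.01163703   85.88421267  151.        ]
 [ 588.10058317  172.77653564  151.        ]
 [ 569.96722957 -151.12380585   71.        ]]
w2 [[548.50185001  85.1841433  151.        ]]
```

View pics/c3.png

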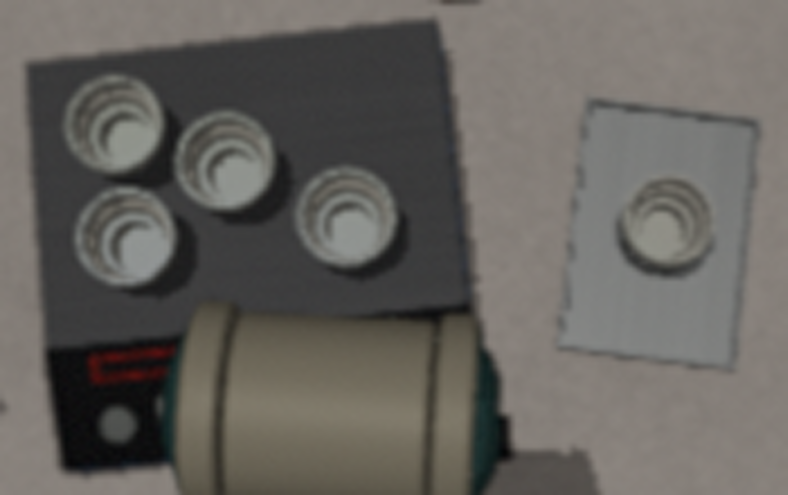

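```bash
python3 -c "
from g import *
go([549.7,84.5,200],pose_down(1.70))"
```

```text
turn [-0.42 -0.01 -0.08] shift(tool now) [-7.12  0.82  5.03] shift(tool after) [-7.12  0.64  5.05] rows>=7.1 tcp [375.3  45.8 326.4] t 12.97 w 85.6
```

Emit:
{"method": "arm_command", "body": {"plan": [[[-0.42, 0, 0], [-0.9, 0.08, 0.3], -1], [[0, 0, 0], [-0.9, 0.08, 0.5], -1], [[0, 0, 0], [-0.9, 0.08, 0.7], -1], [[0, 0, 0], [-0.9, 0.08, 0.7], -1], [[0, 0, 0], [-0.9, 0.08, 0.7], -1], [[0, 0, 0], [-0.9, 0.08, 0.7], -1], [[0, 0, 0], [-0.9, 0.08, 0.7], -1], [[0, 0, 0], [-0.82, 0.08, 0.7], -1]]}}

```text
time_s: 13.63
ee_pos: [551.0, 83.2, 200.6]
orientation: [[-0.992, -0.123, -0.001], [-0.123, 0.992, -0.0], [0.001, -0.0, -1.0]]
wrist_force: [0.5, -0.2, 0.3]
width: 85.8
finger_force: 0.0
```

Emit:
{"method": "arm_command", "body": {"plan": [[[0, 0, 0], [0, 0, 0], -1], [[0, 0, 0], [0, 0, 0], -1]], "newtons": 60}}

```text
time_s: 13.8
ee_pos: [549.7, 83.0, 200.3]
orientation: [[-0.992, -0.123, -0.004], [-0.123, 0.992, -0.0], [0.004, 0.0, -1.0]]
wrist_force: [0.5, -1.0, 0.7]
width: 85.7
finger_force: 0.0
```

```bash
python3 -c "
from g import *
go([549.7,84.5,112],pose_down(1.70))
o,im=save('wrist','w3.png');im=cv2.resize(im[:,:,::-1],(800,600),interpolation=cv2.INTER_CUBIC);cv2.imwrite('pics/w3b.png',im)"
```

```text
turn [ 0.   -0.06 -0.09] shift(tool now) [-0.02  0.06  3.53] shift(tool after) [-0.01  0.06  3.53] rows>=3.5 tcp [549.7  83.  200.3] t 13.8 w 85.7
```

View pics/w3b.png

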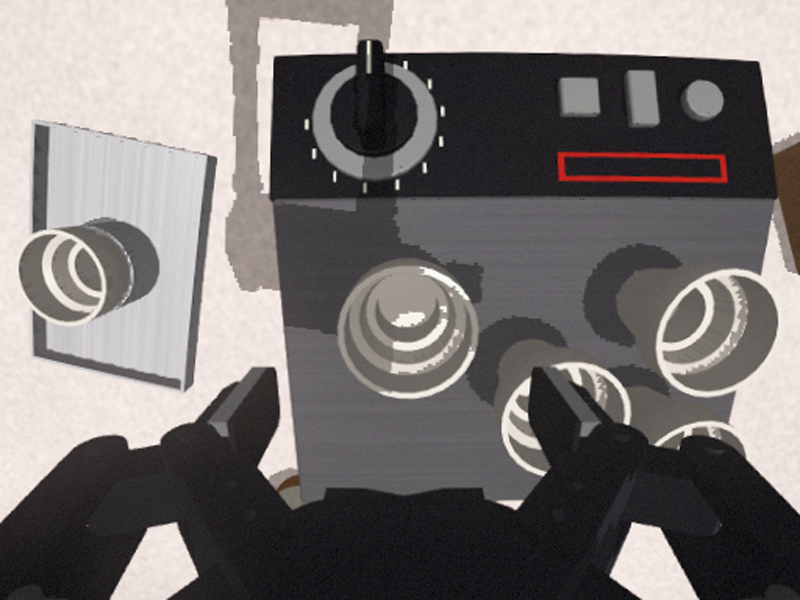

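The first beaker's rim is centred at about (407,329), beaker0's at (62,278), the left-front beaker's at (717,332) and the middle one's at (566,419).

```bash
python3 -c "
from g import *
s=lambda p:np.array(p,float)*.64-.18
print(ray('wrist',s([(407.5,329),(62.5,278),(717,332),(566,419)]),[151,71,151,151],get_obs()))"
```

```text
[[ 549.13789913   84.784647    151.        ]
 [ 569.69388386 -152.10420757   71.        ]
 [ 532.25678252  239.91150818  151.        ]
 [ 588.576595    173.24338471  151.        ]]
```

Emit:
{"method": "arm_command", "body": {"plan": [[[0, 0, 0], [0, 0.06, 0.9], -1], [[0, 0, 0], [0, 0, 0.9], -1], [[0, 0, 0], [0, 0, 0.9], -1], [[0, 0, 0], [0, 0, 0.6], -1], [[0, 0, 0], [0, 0, 0.2], -1], [[0, 0, 0], [0, 0, 0], -1], [[0, 0, 0], [0, 0, 0], 1], [[0, 0, 0], [0, 0, 0], 1]]}}

```text
time_s: 14.52
ee_pos: [552.1, 84.8, 117.7]
orientation: [[-0.993, -0.122, 0.005], [-0.122, 0.993, 0.0], [-0.005, -0.0, -1.0]]
wrist_force: [-0.0, -0.7, -0.5]
width: 66.9
finger_force: 67.1
```

Emit:
{"method": "arm_command", "body": {"plan": [[[0, 0, 0], [0, 0, 0], 1], [[0, 0, 0], [0, 0, 0], 1]]}}

```text
time_s: 14.68
ee_pos: [552.4, 84.7, 117.7]
orientation: [[-0.993, -0.122, 0.006], [-0.122, 0.993, -0.0], [-0.006, -0.001, -1.0]]
wrist_force: [0.5, 0.7, 6.2]
width: 67.0
finger_force: 67.7
```

Emit:
{"method": "arm_command", "body": {"plan": [[[0, 0, 0], [0, 0, -0.3], 1], [[0, 0, 0], [0, 0, -0.8], 1], [[0, 0, 0], [0, 0, -1], 1], [[0, 0, 0], [0, 0, -1], 1], [[0, 0, 0], [0, 0, -0.4], 1], [[0, 0, 0], [0, 0, 0], 1]]}}

```text
time_s: 15.18
ee_pos: [552.8, 84.8, 206.0]
orientation: [[-0.992, -0.122, 0.008], [-0.122, 0.993, -0.0], [-0.008, -0.001, -1.0]]
wrist_force: [0.4, -0.0, -1.4]
width: 66.7
finger_force: 67.5
```

```bash
python3 -c "
from g import *
go([569.5,-152,200],pose_down(1.70))
print(get_obs()['wrist_force'])"
```

```text
turn [-0.02  0.11 -0.1 ] shift(tool now) [ 0.5  -9.48  0.25] shift(tool after) [ 0.56 -9.48  0.24] rows>=9.5 tcp [552.8  84.8 206. ] t 15.18 w 66.7
[ 0.43044918 -0.01624727 -1.39179075]
```

Emit:
{"method": "arm_command", "body": {"plan": [[[0, 0.1, -0.1], [0.04, -0.6, 0], 1], [[0, 0, 0], [0.04, -0.9, 0], 1], [[0, 0, 0], [0.04, -0.9, 0], 1], [[0, 0, 0], [0.04, -0.9, 0], 1], [[0, 0, 0], [0.04, -0.9, 0], 1], [[0, 0, 0], [0.04, -0.9, 0], 1], [[0, 0, 0], [0.04, -0.9, 0], 1], [[0, 0, 0], [0.04, -0.9, 0], 1]]}}

```text
time_s: 15.85
ee_pos: [564.1, -88.2, 201.0]
orientation: [[-0.992, -0.129, -0.009], [-0.129, 0.992, -0.0], [0.009, 0.001, -1.0]]
wrist_force: [-0.3, 0.4, -1.2]
width: 67.1
finger_force: 67.5
```

Emit:
{"method": "arm_command", "body": {"plan": [[[0, 0, 0], [0.04, -0.9, 0], 1], [[0, 0, 0], [0.03, -0.9, 0], 1], [[0, 0, 0], [0, -0.5, 0], 1], [[0, 0, 0], [0, -0.29, 0], 1], [[0, 0, 0], [0, 0, 0], 1], [[0, 0, 0], [0, 0, 0], 1]]}}

```text
time_s: 16.35
ee_pos: [571.4, -151.1, 202.3]
orientation: [[-0.992, -0.129, -0.007], [-0.129, 0.992, 0.001], [0.007, 0.001, -1.0]]
wrist_force: [-0.4, -0.6, -1.1]
width: 66.8
finger_force: 67.5
```

```bash
python3 -c "
from g import *
go([572.2,-151.8,100],pose_down(1.70))
o,im=save('wrist','w4.png');im=cv2.resize(im[:,:,::-1],(800,600),interpolation=cv2.INTER_CUBIC);cv2.imwrite('pics/w4b.png',im)"
```

```text
turn [ 0.02 -0.1  -0.  ] shift(tool now) [-0.05 -0.04  4.09] shift(tool after) [-0.03 -0.03  4.09] rows>=4.1 tcp [ 571.4 -151.1  202.3] t 16.35 w 66.8
```

View pics/w4b.png

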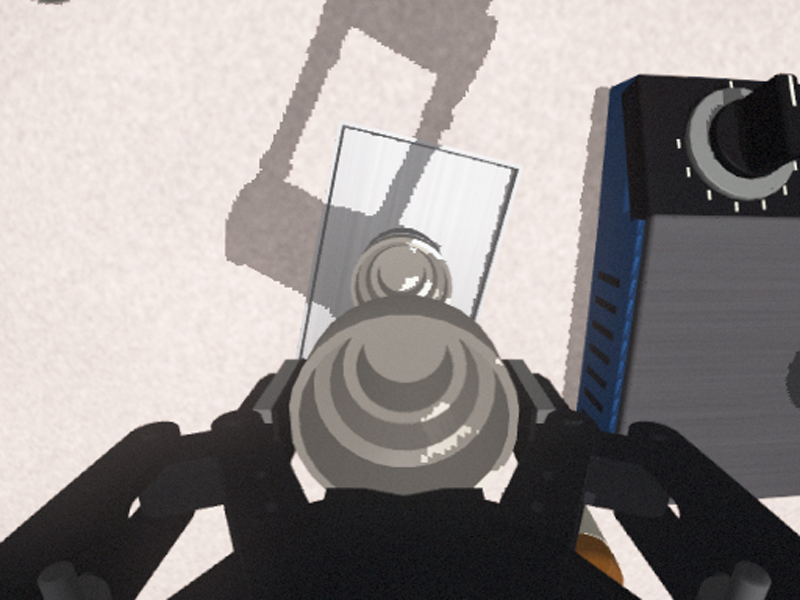

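The view shows the held beaker upright at about x=403, with beaker0 below it centred near (401,287).

```bash
python3 -c "
from g import *
s=lambda p:np.array(p,float)*.64-.18
print(ray('wrist',s([(401.5,236),(401.5,287),(403.5,296),(403.5,404)]),[71,71,235.6,235.6],get_obs()))"
```

```text
[[ 535.74813717 -156.50859263   71.        ]
 [ 569.37237205 -152.18330301   71.        ]
 [ 533.11886195 -155.72499464  235.6       ]
 [ 565.25866802 -151.55242279  235.6       ]]
```

Emit:
{"method": "arm_command", "body": {"plan": [[[0, -0.1, 0], [-0.09, -0.03, 0.3], 1], [[0, 0, 0], [0, 0, 0.6], 1], [[0, 0, 0], [0, 0, 0.6], 1], [[0, 0, 0], [0, 0, 0.6], 1], [[0, 0, 0], [0, 0, 0.6], 1], [[0, 0, 0], [0, 0, 0.6], 1], [[0, 0, 0], [0, 0, 0.3], 1], [[0, 0, 0], [0, 0, 0], 1]]}}

```text
time_s: 17.07
ee_pos: [572.8, -150.8, 110.8]
orientation: [[-0.992, -0.13, -0.002], [-0.13, 0.992, 0.002], [0.002, 0.002, -1.0]]
wrist_force: [-0.3, 0.2, -1.6]
width: 66.9
finger_force: 67.5
```

```bash
python3 -c "
from g import *
go([573.8,-151.5,67.7],pose_down(1.70))"
```

```text
turn [ 0.03 -0.03  0.02] shift(tool now) [-0.04 -0.04  1.72] shift(tool after) [-0.04 -0.03  1.72] rows>=1.7 tcp [ 572.8 -150.8  110.8] t 17.07 w 66.9
```

Emit:
{"method": "arm_command", "body": {"plan": [[[0, 0, 0], [-0.04, -0.04, 0.4], 1], [[0, 0, 0], [0, 0, 0.4], 1], [[0, 0, 0], [0, 0, 0.4], 1], [[0, 0, 0], [0, 0, 0.3], 1], [[0, 0, 0], [0, 0, 0.12], 1], [[0, 0, 0], [0, 0, 0], 1]]}}

```text
time_s: 17.57
ee_pos: [574.3, -152.9, 71.1]
orientation: [[-0.992, -0.129, -0.001], [-0.129, 0.992, 0.001], [0.001, 0.001, -1.0]]
wrist_force: [-1.0, -0.3, -2.2]
width: 66.8
finger_force: 67.9
```

Emit:
{"method": "arm_command", "body": {"plan": [[[0, 0, 0], [0, 0, 0.08], 1], [[0, 0, 0], [0, 0, 0.04], 1], [[0, 0, 0], [0, 0, 0], 1]]}}

```text
time_s: 17.82
ee_pos: [575.5, -153.3, 69.6]
orientation: [[-0.992, -0.129, 0.002], [-0.129, 0.992, -0.0], [-0.002, -0.0, -1.0]]
wrist_force: [-0.1, -0.5, -1.2]
width: 66.6
finger_force: 67.9
```

Emit:
{"method": "arm_command", "body": {"plan": [[[0, 0, 0], [0.03, 0.03, 0.06], 1], [[0, 0, 0], [0, 0, 0.04], 1], [[0, 0, 0], [0, 0, 0], 1], [[0, 0, 0], [0, 0, 0], 1]]}}

```text
time_s: 18.15
ee_pos: [574.7, -152.9, 68.3]
orientation: [[-0.992, -0.129, 0.002], [-0.129, 0.992, -0.001], [-0.002, -0.002, -1.0]]
wrist_force: [-2.2, -0.3, 6.0]
width: 66.8
finger_force: 68.6
```

Emit:
{"method": "arm_command", "body": {"plan": [[[0, 0, 0], [0, 0, 0.06], 1], [[0, 0, 0], [0, 0, 0], 1], [[0, 0, 0], [0, 0, 0], 1]]}}

```text
time_s: 18.4
ee_pos: [574.8, -152.9, 68.1]
orientation: [[-0.992, -0.129, 0.003], [-0.129, 0.992, -0.002], [-0.003, -0.002, -1.0]]
wrist_force: [-3.8, -0.1, 12.3]
width: 66.5
finger_force: 69.2
```

Emit:
{"method": "arm_command", "body": {"plan": [[[0, 0, 0], [0, 0, 0], -1], [[0, 0, 0], [0, 0, 0], -1], [[0, 0, 0], [0, 0, 0], -1], [[0, 0, 0], [0, 0, -0.3], -1], [[0, 0, 0], [0, 0, -0.9], -1], [[0, 0, 0], [0, 0, -0.9], -1], [[0, 0, 0], [0, 0, -0.9], -1], [[0, 0, 0], [0, 0, -0.9], -1]]}}

```text
time_s: 19.07
ee_pos: [574.5, -152.5, 164.2]
orientation: [[-0.992, -0.129, 0.002], [-0.129, 0.992, -0.0], [-0.001, -0.0, -1.0]]
wrist_force: [0.0, -0.2, -0.4]
width: 85.5
finger_force: 0.0
```

Emit:
{"method": "arm_command", "body": {"plan": [[[0, 0, 0], [0, 0.3, -0.9], -1], [[0, 0, 0.2], [0, 0.8, -0.6], -1], [[0, 0, 0.2], [0, 0.9, 0], -1], [[0, 0, 0.2], [0, 0.9, 0], -1], [[0, 0, 0.2], [0, 0.9, 0], -1], [[0, 0, 0.2], [0, 0.9, 0], -1], [[0, 0, 0.2], [0, 0.9, 0], -1], [[0, 0, 0.2], [0, 0.9, 0], -1]]}}

```text
time_s: 19.73
ee_pos: [559.8, 10.4, 200.8]
orientation: [[-1.0, -0.031, 0.002], [-0.031, 1.0, -0.0], [-0.002, -0.0, -1.0]]
wrist_force: [-0.2, -0.3, -0.6]
width: 85.4
finger_force: 0.0
```

```bash
python3 -c "
from g import *
o,im=save('wrist','w5.png');im=cv2.resize(im[:,:,::-1],(800,600),interpolation=cv2.INTER_CUBIC);cv2.imwrite('pics/w5b.png',im)
go([532.3,239.5,205],pose_down(1.57))"
```

```text
turn [0.06 0.02 0.47] shift(tool now) [ 0.79  9.02 -0.13] shift(tool after) [ 1.09  8.99 -0.17] rows>=9.0 tcp [559.3  14.7 200.8] t 19.78 w 85.1
```

View pics/w5b.png

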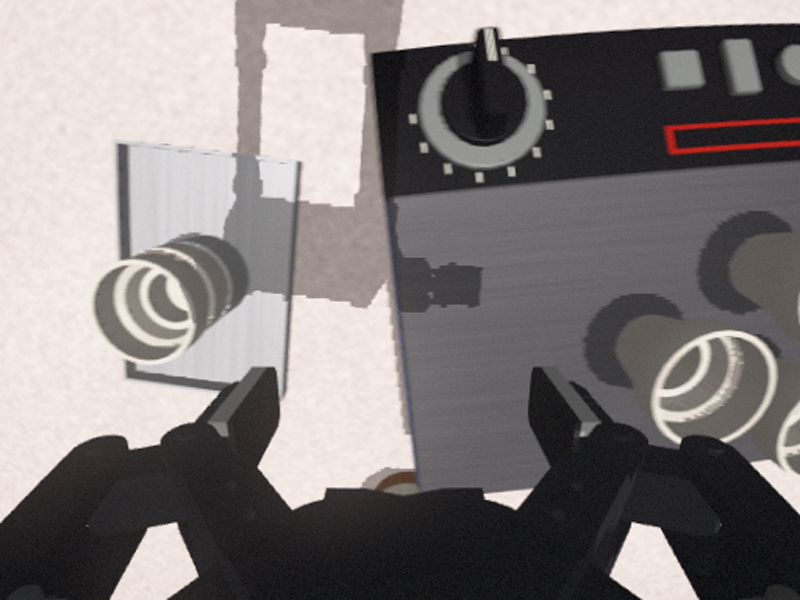

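Emit:
{"method": "arm_command", "body": {"plan": [[[0, 0, 0.2], [0.1, 0.9, 0], -1], [[0, 0, 0.2], [0.1, 0.9, 0], -1], [[0, 0, 0.07], [0.1, 0.9, 0], -1], [[0, 0, 0], [0.1, 0.9, 0], -1], [[0, 0, 0], [0.1, 0.9, 0], -1], [[0, 0, 0], [0.1, 0.9, 0], -1], [[0, 0, 0], [0.1, 0.9, 0], -1], [[0, 0, 0], [0.1, 0.9, 0], -1]]}}

```text
time_s: 20.45
ee_pos: [538.8, 190.2, 200.6]
orientation: [[-1.0, 0.001, 0.002], [0.001, 1.0, -0.0], [-0.002, -0.0, -1.0]]
wrist_force: [1.4, 0.9, 0.2]
width: 85.2
finger_force: 0.0
```

Emit:
{"method": "arm_command", "body": {"plan": [[[0, 0, 0], [0.1, 0.9, -0.1], -1], [[0, 0, 0], [0.1, 0.7, 0], -1], [[0, 0, 0], [0, 0.2, 0], -1], [[0, 0, 0], [0, 0, 0], -1], [[0, 0, 0], [0, 0, 0], -1]]}}

```text
time_s: 20.87
ee_pos: [534.0, 233.6, 202.7]
orientation: [[-1.0, 0.001, 0.001], [0.001, 1.0, -0.001], [-0.001, -0.001, -1.0]]
wrist_force: [-0.7, 0.2, 0.6]
width: 85.0
finger_force: 0.0
```

```bash
cat >> g.py <<'E'
def rim(xy,z=151,r=32.5,name='wrist'):
    "refine rim centre: scan offsets for the brightest-edge fit of rim circle vs surroundings"
    o,im=save(name,'tmp_%d.png'%int(get_obs()['time_s']*100));g=cv2.GaussianBlur(cv2.cvtColor(im,cv2.COLOR_RGB2GRAY),(0,0),1).astype(np.float32)
    a=np.linspace(0,2*np.pi,120,endpoint=False);best=[]
    def val(c,rr,P0=np.c_[np.cos(a),np.sin(a),0*a]):
        p=proj(name,P0*rr+[c[0],c[1],z],o).astype(np.float32);return cv2.remap(g,p[:,:1],p[:,1:],cv2.INTER_LINEAR,borderMode=cv2.BORDER_REPLICATE).ravel()
    best=max(((np.mean(np.abs(val((xy[0]+dx,xy[1]+dy),r)-val((xy[0]+dx,xy[1]+dy),r+4.5))+np.clip(val((xy[0]+dx,xy[1]+dy),r)-val((xy[0]+dx,xy[1]+dy),r+4.5),-20,60)),dx,dy) for dx in range(-24,25,2) for dy in range(-24,25,2)))
    b2=max(((np.mean(np.abs(val((xy[0]+dx,xy[1]+dy),r)-val((xy[0]+dx,xy[1]+dy),r+4.5))+np.clip(val((xy[0]+dx,xy[1]+dy),r)-val((xy[0]+dx,xy[1]+dy),r+4.5),-20,60)),dx,dy) for dx in np.arange(best[1]-1.5,best[1]+2,.5) for dy in np.arange(best[2]-1.5,best[2]+2,.5)))
    print('rim',name,np.array(xy)+b2[1:],'score',round(float(b2[0]),1));return np.array(xy)+b2[1:]
E
python3 -c "
from g import *
go([532.3,239.5,112],pose_down(1.57))
rim([532.3,239.5]);rim([588.6,172.5]);rim([588.6,172.5],name='top');rim([532.3,239],name='top');rim([613.8,252.5],name='top')"
```

```text
turn [-0.02  0.02  0.  ] shift(tool now) [0.08 0.24 3.63] shift(tool after) [0.07 0.24 3.63] rows>=3.6 tcp [534.  233.6 202.7] t 20.87 w 85.0
rim wrist [533.3 240.5] score 150.5
rim wrist [589.6 172.5] score 112.7
rim top [591.1 173. ] score 49.9
rim top [511.8 236. ] score 20.2
rim top [614.8 252. ] score 25.6
```

Emit:
{"method": "arm_command", "body": {"plan": [[[0, 0, 0], [0.05, 0.26, 0.3], -1], [[0, 0, 0], [0, 0, 0.7], -1], [[0, 0, 0], [0, 0, 0.7], -1], [[0, 0, 0], [0, 0, 0.7], -1], [[0, 0, 0], [0, 0, 0.7], -1], [[0, 0, 0], [0, 0, 0.4], -1], [[0, 0, 0], [0, 0, 0.1], -1], [[0, 0, 0], [0, 0, 0], -1]]}}

```text
time_s: 21.78
ee_pos: [532.4, 240.5, 112.0]
orientation: [[-1.0, 0.001, -0.0], [0.001, 1.0, -0.001], [0.0, -0.001, -1.0]]
wrist_force: [-0.2, -0.3, -0.6]
width: 85.2
finger_force: 0.0
```

Emit:
{"method": "arm_command", "body": {"plan": [[[0, 0, 0], [0, 0, 0], 1], [[0, 0, 0], [0, 0, 0], 1], [[0, 0, 0], [0, 0, 0], 1], [[0, 0, 0], [0, 0, 0], 1]]}}

```text
time_s: 22.12
ee_pos: [533.9, 241.0, 114.2]
orientation: [[-1.0, 0.001, 0.005], [0.001, 1.0, 0.001], [-0.005, 0.001, -1.0]]
wrist_force: [-0.2, -0.2, 3.6]
width: 65.9
finger_force: 67.2
```

Emit:
{"method": "arm_command", "body": {"plan": [[[0, 0, 0], [0, 0, -0.2], 1], [[0, 0, 0], [0, 0, -0.6], 1], [[0, 0, 0], [0, 0, -1], 1], [[0, 0, 0], [0, 0, -1], 1], [[0, 0, 0], [0, 0, -0.8], 1], [[0, 0, 0], [0, 0, -0.4], 1], [[0, 0, 0], [0, 0, 0], 1]]}}

```text
time_s: 22.7
ee_pos: [533.9, 241.1, 215.5]
orientation: [[-1.0, 0.001, 0.006], [0.001, 1.0, 0.001], [-0.006, 0.001, -1.0]]
wrist_force: [-0.2, -0.2, -1.2]
width: 66.2
finger_force: 67.1
```

```bash
python3 -c "
from g import *
go([574.5,-152.5,215],pose_down(1.57))"
```

```text
turn [ 0.02  0.09 -0.  ] shift(tool now) [-1.640e+00 -1.574e+01  1.000e-02] shift(tool after) [ -1.64 -15.74   0.02] rows>=15.7 tcp [533.9 241.1 215.5] t 22.7 w 66.2
```

Emit:
{"method": "arm_command", "body": {"plan": [[[0, 0.1, 0], [-0.05, -0.5, 0], 1], [[0, 0, 0], [-0.1, -1, 0], 1], [[0, 0, 0], [-0.1, -1, 0], 1], [[0, 0, 0], [-0.1, -1, 0], 1], [[0, 0, 0], [-0.1, -1, 0], 1], [[0, 0, 0], [-0.1, -1, 0], 1], [[0, 0, 0], [-0.1, -1, 0], 1], [[0, 0, 0], [-0.1, -1, 0], 1]]}}

```text
time_s: 23.37
ee_pos: [549.7, 51.0, 210.5]
orientation: [[-1.0, 0.001, -0.01], [0.001, 1.0, -0.001], [0.01, -0.001, -1.0]]
wrist_force: [0.4, 0.2, -1.4]
width: 66.3
finger_force: 67.2
```

Emit:
{"method": "arm_command", "body": {"plan": [[[0, 0, 0], [-0.1, -1, 0], 1], [[0, 0, 0], [-0.1, -1, 0], 1], [[0, 0, 0], [-0.1, -1, 0], 1], [[0, 0, 0], [-0.1, -1, 0], 1], [[0, 0, 0], [-0.1, -1, 0], 1], [[0, 0, 0], [-0.1, -1, 0], 1], [[0, 0, 0], [-0.1, -1, 0], 1], [[0, 0, 0], [-0.1, -0.8, 0], 1]]}}

```text
time_s: 24.03
ee_pos: [569.3, -144.4, 210.2]
orientation: [[-1.0, 0.002, -0.01], [0.002, 1.0, 0.0], [0.01, 0.0, -1.0]]
wrist_force: [1.0, 0.4, -1.2]
width: 65.9
finger_force: 67.2
```

Emit:
{"method": "arm_command", "body": {"plan": [[[0, 0, 0], [0, -0.4, 0], 1], [[0, 0, 0], [0, 0, 0], 1], [[0, 0, 0], [0, 0, 0], 1]]}}

```text
time_s: 24.28
ee_pos: [569.9, -151.7, 211.3]
orientation: [[-1.0, 0.003, -0.008], [0.002, 1.0, 0.002], [0.008, 0.002, -1.0]]
wrist_force: [0.0, 0.4, -1.8]
width: 66.0
finger_force: 67.2
```

```bash
python3 -c "
from g import *
go([572,-152,94.2],pose_down(1.57))
rim([570.5,-152.3],z=101);z=get_obs()['ee_pos'][2]-31.2+68;rim(get_obs()['ee_pos'][:2],z=z)
rim([590,173],name='top');rim([614,252],name='top')"
```

```text
turn [ 0.03 -0.12 -0.02] shift(tool now) [-0.12 -0.02  4.68] shift(tool after) [-0.08 -0.01  4.68] rows>=4.7 tcp [ 569.9 -151.7  211.3] t 24.28 w 66.0
rim wrist [ 546.5 -134.3] score 34.7
rim wrist [ 572.09959504 -150.98656119] score 95.5
rim top [589.5 173. ] score 60.0
rim top [615.  253.5] score 54.4
```

Emit:
{"method": "arm_command", "body": {"plan": [[[0, -0.1, 0], [-0.04, 0, 0.3], 1], [[0, 0, 0], [0, 0, 0.6], 1], [[0, 0, 0], [0, 0, 0.6], 1], [[0, 0, 0], [0, 0, 0.6], 1], [[0, 0, 0], [0, 0, 0.6], 1], [[0, 0, 0], [0, 0, 0.6], 1], [[0, 0, 0], [0, 0, 0.4], 1], [[0, 0, 0], [0, 0, 0.2], 1]]}}

```text
time_s: 25.15
ee_pos: [571.1, -150.9, 113.4]
orientation: [[-1.0, 0.0, -0.001], [0.0, 1.0, 0.001], [0.001, 0.001, -1.0]]
wrist_force: [-0.0, -0.1, -1.3]
width: 65.8
finger_force: 67.2
```

Emit:
{"method": "arm_command", "body": {"plan": [[[0, 0, 0], [0, 0, 0.2], 1], [[0, 0, 0], [0, 0, 0.2], 1], [[0, 0, 0], [0, 0, 0.1], 1], [[0, 0, 0], [0, 0, 0.05], 1], [[0, 0, 0], [0, 0, 0], 1], [[0, 0, 0], [0, 0, 0], 1]]}}

```text
time_s: 25.65
ee_pos: [572.4, -152.1, 101.8]
orientation: [[-1.0, 0.001, 0.002], [0.001, 1.0, -0.001], [-0.002, -0.001, -1.0]]
wrist_force: [0.6, 0.4, -2.0]
width: 65.7
finger_force: 67.2
```

Emit:
{"method": "arm_command", "body": {"plan": [[[0, 0, 0], [0.04, 0, 0.12], 1], [[0, 0, 0], [0, 0, 0.1], 1], [[0, 0, 0], [0, 0, 0.05], 1], [[0, 0, 0], [0, 0, 0], 1], [[0, 0, 0], [0, 0, 0], 1]]}}

```text
time_s: 26.07
ee_pos: [571.1, -151.9, 94.6]
orientation: [[-1.0, 0.001, 0.001], [0.001, 1.0, -0.0], [-0.001, -0.0, -1.0]]
wrist_force: [0.6, 0.3, -1.3]
width: 66.0
finger_force: 67.4
```

Emit:
{"method": "arm_command", "body": {"plan": [[[0, 0, 0], [0, 0, 0.08], 1], [[0, 0, 0], [0, 0, 0], 1], [[0, 0, 0], [0, 0, 0], 1]]}}

```text
time_s: 26.32
ee_pos: [571.5, -152.0, 94.3]
orientation: [[-1.0, 0.001, 0.003], [0.001, 1.0, -0.001], [-0.003, -0.001, -1.0]]
wrist_force: [-1.4, 0.6, 7.6]
width: 66.2
finger_force: 70.0
```

Emit:
{"method": "arm_command", "body": {"plan": [[[0, 0, 0], [0, 0, 0], -1], [[0, 0, 0], [0, 0, 0], -1], [[0, 0, 0], [0, 0, 0], -1], [[0, 0, 0], [0, 0, -0.3], -1], [[0, 0, 0], [0, 0, -0.9], -1], [[0, 0, 0], [0, 0, -0.9], -1], [[0, 0, 0], [0, 0, -0.9], -1], [[0, 0, 0], [0, 0, -0.9], -1]]}}

```text
time_s: 26.98
ee_pos: [570.9, -151.8, 191.4]
orientation: [[-1.0, 0.001, 0.001], [0.001, 1.0, -0.0], [-0.001, -0.0, -1.0]]
wrist_force: [-0.4, 0.3, 0.7]
width: 85.7
finger_force: 0.0
```

Emit:
{"method": "arm_command", "body": {"plan": [[[0, 0, 0], [0, 0.4, -0.9], -1], [[0, 0, 0], [0, 0.9, 0], -1], [[0, 0, 0], [0, 1, 0], -1], [[0, 0, 0], [0, 1, 0], -1], [[0, 0, 0], [0, 1, 0], -1], [[0, 0, 0], [0, 1, 0], -1], [[0, 0, 0], [0, 1, 0], -1], [[0, 0, 0], [0, 0, 0], -1]]}}

```text
time_s: 27.65
ee_pos: [570.8, 9.9, 213.1]
orientation: [[-1.0, -0.002, 0.002], [-0.002, 1.0, 0.003], [-0.002, 0.003, -1.0]]
wrist_force: [-0.2, -0.3, 0.5]
width: 85.5
finger_force: 0.0
```

```bash
python3 -c "
from g import *
rim([570.5,-152.3],z=131)
rim([590,173]);rim([614,252])
rim([590,173],name='top');rim([614,252],name='top')
go([590,173,205],pose_down(2.27))"
```

```text
rim wrist [ 573.5 -149.8] score 70.5
rim wrist [589.5 173. ] score 183.4
rim wrist [638.5 238.5] score 64.9
rim top [589.5 173. ] score 58.7
rim top [615.  253.5] score 53.1
turn [ -0.02   0.02 -10.04] shift(tool now) [-0.73  6.74  0.31] shift(tool after) [-4.91  4.67  0.31] rows>=10.0 tcp [571.3   4.7 212.8] t 27.9 w 85.5
```

Emit:
{"method": "arm_command", "body": {"plan": [[[0, 0, 0], [-0.1, 0.6, 0], -1], [[0, 0, 0], [-0.1, 0.95, 0.05], -1], [[0, 0, 0], [-0.1, 0.95, 0.05], -1], [[0, 0, 0], [-0.1, 0.95, 0.05], -1], [[0, 0, 0], [-0.1, 0.95, 0.05], -1], [[0, 0, 0], [-0.1, 0.95, 0.05], -1], [[0, 0, 0], [-0.1, 0.95, 0.05], -1], [[0, 0, -1], [0, 0.44, 0], -1]]}}

```text
time_s: 28.57
ee_pos: [589.5, 175.6, 204.7]
orientation: [[-0.998, -0.07, 0.001], [-0.07, 0.998, 0.001], [-0.002, 0.001, -1.0]]
wrist_force: [0.0, 0.1, 0.7]
width: 85.4
finger_force: 0.0
```

Emit:
{"method": "arm_command", "body": {"plan": [[[0, 0, -1], [0, 0, 0], -1], [[0, 0, -1], [0, 0, 0], -1], [[0, 0, -1], [0, 0, 0], -1], [[0, 0, -1], [0, 0, 0], -1], [[0, 0, -1], [0, 0, 0], -1], [[0, 0, -1], [0, 0, 0], -1], [[0, 0, -1], [0, 0, 0], -1], [[0, 0, -1], [0, 0, 0], -1]]}}

```text
time_s: 29.23
ee_pos: [589.3, 172.7, 205.0]
orientation: [[-0.809, -0.588, 0.001], [-0.588, 0.809, -0.001], [-0.001, -0.001, -1.0]]
wrist_force: [0.0, -0.5, 0.7]
width: 85.1
finger_force: 0.0
```

Emit:
{"method": "arm_command", "body": {"plan": [[[0, 0, -1], [0, 0, 0], -1], [[0, 0, 0], [0, 0, 0], -1], [[0, 0, 0], [0, 0, 0], -1]]}}

```text
time_s: 29.48
ee_pos: [589.2, 173.1, 205.0]
orientation: [[-0.769, -0.639, 0.001], [-0.639, 0.769, -0.0], [-0.001, -0.001, -1.0]]
wrist_force: [-0.7, 0.2, -0.6]
width: 85.6
finger_force: 0.0
```

```bash
python3 -c "
from g import *
r=rim([589.5,173])
go([r[0],r[1],112],pose_down(2.27));print(get_obs()['joint_pos'])
rim([614,252],name='top')"
```

```text
rim wrist [589. 173.] score 152.5
turn [-0.02  0.01 -0.07] shift(tool now) [0.01 0.   3.72] shift(tool after) [ 0.01 -0.    3.72] rows>=3.7 tcp [589.1 173.3 205.1] t 29.53 w 85.9
[ 1.73126263e-01  3.48672704e-01  1.46280837e+00 -6.26145699e-04
  1.32878847e+00 -2.09160503e+00]
rim top [615.5 256.5] score 23.0
```

Emit:
{"method": "arm_command", "body": {"plan": [[[0, 0, 0], [0, 0, 0.3], -1], [[0, 0, 0], [0, 0, 0.7], -1], [[0, 0, 0], [0, 0, 0.7], -1], [[0, 0, 0], [0, 0, 0.7], -1], [[0, 0, 0], [0, 0, 0.7], -1], [[0, 0, 0], [0, 0, 0.5], -1], [[0, 0, 0], [0, 0, 0.1], -1], [[0, 0, 0], [0, 0, 0], -1]]}}

```text
time_s: 30.25
ee_pos: [588.1, 173.9, 111.2]
orientation: [[-0.767, -0.642, -0.001], [-0.642, 0.767, -0.001], [0.001, 0.0, -1.0]]
wrist_force: [0.4, 0.1, 0.2]
width: 85.6
finger_force: 0.0
```

Emit:
{"method": "arm_command", "body": {"plan": [[[0, 0, 0], [0, 0, 0], 1], [[0, 0, 0], [0, 0, 0], 1], [[0, 0, 0], [0, 0, 0], 1], [[0, 0, 0], [0, 0, 0], 1]]}}

```text
time_s: 30.58
ee_pos: [590.1, 174.3, 114.1]
orientation: [[-0.767, -0.642, 0.005], [-0.642, 0.767, 0.0], [-0.004, -0.003, -1.0]]
wrist_force: [0.9, -0.1, 3.9]
width: 66.0
finger_force: 67.1
```

Emit:
{"method": "arm_command", "body": {"plan": [[[0, 0, 0], [0, 0, -0.2], 1], [[0, 0, 0], [0, 0, -0.6], 1], [[0, 0, 0], [0, 0, -1], 1], [[0, 0, 0], [0, 0, -1], 1], [[0, 0, 0], [0, 0, -0.8], 1], [[0, 0, 0], [0, 0, -0.8], 1], [[0, 0, 0], [0, 0, -0.4], 1], [[0, 0, 0], [0, 0, 0], 1]]}}

```text
time_s: 31.25
ee_pos: [590.1, 174.4, 235.5]
orientation: [[-0.767, -0.642, 0.007], [-0.642, 0.767, 0.001], [-0.006, -0.004, -1.0]]
wrist_force: [0.5, 0.0, -1.9]
width: 66.0
finger_force: 67.0
```

```bash
python3 -c "
from g import *
go([571,-152,232],pose_down(1.57))"
```

```text
turn [-0.02  0.1   9.99] shift(tool now) [ 8.97 -9.52  0.12] shift(tool after) [  0.75 -13.06   0.14] rows>=10.0 tcp [590.1 174.4 235.5] t 31.25 w 66.0
```

Emit:
{"method": "arm_command", "body": {"plan": [[[0, 0.1, 0], [0.4, -0.42, 0], 1], [[0, 0, 0], [0.8, -0.85, 0], 1], [[0, 0, 0], [0.8, -0.85, 0], 1], [[0, 0, 0], [0.8, -0.85, 0], 1], [[0, 0, 0], [0.8, -0.85, 0], 1], [[0, 0, 0], [0.8, -0.85, 0], 1], [[0, 0, 0], [0.8, -0.85, 0], 1], [[0, 0, 0], [0.8, -0.85, 0], 1]]}}

```text
time_s: 31.92
ee_pos: [574.2, -46.4, 231.5]
orientation: [[-0.767, -0.642, -0.008], [-0.642, 0.767, -0.005], [0.009, 0.002, -1.0]]
wrist_force: [-0.1, 0.1, -1.1]
width: 66.1
finger_force: 67.0
```

Emit:
{"method": "arm_command", "body": {"plan": [[[0, 0, 0], [0.8, -0.85, 0], 1], [[0, 0, 0], [0.8, -0.85, 0], 1], [[0, 0, 0], [0.8, -0.85, 0], 1], [[0, 0, 0], [0.57, -0.6, 0], 1], [[0, 0, 0], [0, 0, 0], 1], [[0, 0, 0], [0, 0, 0], 1], [[0, 0, 0], [0, 0, 0], 1]]}}

```text
time_s: 32.5
ee_pos: [568.5, -152.1, 232.7]
orientation: [[-0.767, -0.641, -0.007], [-0.641, 0.767, -0.003], [0.007, 0.002, -1.0]]
wrist_force: [-1.0, 0.5, -1.2]
width: 66.2
finger_force: 67.1
```

```bash
python3 -c "
from g import *
go([571.4,-151.7,124.1],pose_down(2.27))
rim([614,252],name='top')"
```

```text
turn [ 0.03 -0.1  -0.04] shift(tool now) [-0.13 -0.07  4.34] shift(tool after) [-0.1  -0.06  4.34] rows>=4.3 tcp [ 568.5 -152.1  232.7] t 32.5 w 66.2
rim top [615.  253.5] score 54.2
```

Emit:
{"method": "arm_command", "body": {"plan": [[[0, -0.1, 0], [-0.08, -0.06, 0.3], 1], [[0, 0, 0], [0, 0, 0.6], 1], [[0, 0, 0], [0, 0, 0.6], 1], [[0, 0, 0], [0, 0, 0.6], 1], [[0, 0, 0], [0, 0, 0.6], 1], [[0, 0, 0], [0, 0, 0.6], 1], [[0, 0, 0], [0, 0, 0.4], 1], [[0, 0, 0], [0, 0, 0.2], 1]]}}

```text
time_s: 33.22
ee_pos: [571.3, -151.0, 134.7]
orientation: [[-0.766, -0.643, -0.001], [-0.643, 0.766, 0.001], [0.0, 0.002, -1.0]]
wrist_force: [-0.2, -0.0, -2.1]
width: 66.3
finger_force: 67.1
```

Emit:
{"method": "arm_command", "body": {"plan": [[[0, 0, 0], [0, 0, 0.15], 1], [[0, 0, 0], [0, 0, 0.1], 1], [[0, 0, 0], [0, 0, 0], 1], [[0, 0, 0], [0, 0, 0], 1]]}}

```text
time_s: 33.55
ee_pos: [572.7, -152.4, 131.0]
orientation: [[-0.767, -0.642, 0.003], [-0.642, 0.767, -0.001], [-0.002, -0.002, -1.0]]
wrist_force: [0.6, -0.1, -2.3]
width: 66.5
finger_force: 67.1
```

Emit:
{"method": "arm_command", "body": {"plan": [[[0, 0, 0], [0.03, 0.04, 0.12], 1], [[0, 0, 0], [0, 0, 0.1], 1], [[0, 0, 0], [0, 0, 0.06], 1], [[0, 0, 0], [0, 0, 0], 1], [[0, 0, 0], [0, 0, 0], 1]]}}

```text
time_s: 33.97
ee_pos: [571.3, -152.1, 124.2]
orientation: [[-0.767, -0.642, 0.003], [-0.642, 0.767, -0.001], [-0.002, -0.002, -1.0]]
wrist_force: [-0.8, 0.1, 3.7]
width: 66.1
finger_force: 68.6
```

Emit:
{"method": "arm_command", "body": {"plan": [[[0, 0, 0], [0, 0, 0.06], 1], [[0, 0, 0], [0, 0, 0], 1], [[0, 0, 0], [0, 0, 0], 1]]}}

```text
time_s: 34.22
ee_pos: [571.4, -152.1, 124.1]
orientation: [[-0.767, -0.642, 0.003], [-0.642, 0.767, -0.001], [-0.002, -0.003, -1.0]]
wrist_force: [-3.1, 1.1, 10.7]
width: 66.2
finger_force: 69.7
```

Emit:
{"method": "arm_command", "body": {"plan": [[[0, 0, 0], [0, 0, 0], -1], [[0, 0, 0], [0, 0, 0], -1], [[0, 0, 0], [0, 0, 0], -1], [[0, 0, 0], [0, 0, -0.3], -1], [[0, 0, 0], [0, 0, -0.9], -1], [[0, 0, 0], [0, 0, -0.9], -1], [[0, 0, 0], [0, 0, -0.9], -1], [[0, 0, 0], [0, 0, -0.7], -1]]}}

```text
time_s: 34.88
ee_pos: [571.4, -152.2, 216.4]
orientation: [[-0.767, -0.642, 0.003], [-0.642, 0.767, -0.001], [-0.002, -0.003, -1.0]]
wrist_force: [0.9, -0.4, 0.2]
width: 85.3
finger_force: 0.0
```

```bash
python3 -c "
from g import *
c=rim([615,253],name='top')
go([614.5,253.3,208],pose_down(2.27))"
```

```text
rim top [615.  253.5] score 54.1
turn [-0.12  0.07 -0.03] shift(tool now) [-11.69  11.4    0.44] shift(tool after) [-11.72  11.37   0.48] rows>=11.7 tcp [ 573.2 -152.8  219.9] t 34.93 w 85.4
```

Emit:
{"method": "arm_command", "body": {"plan": [[[0, 0, 0], [-0.45, 0.44, 0], -1], [[0, 0, 0], [-0.9, 0.88, 0], -1], [[0, 0, 0], [-0.9, 0.88, 0], -1], [[0, 0, 0], [-0.9, 0.88, 0], -1], [[0, 0, 0], [-0.9, 0.88, 0], -1], [[0, 0, 0], [-0.9, 0.88, 0], -1], [[0, 0, 0], [-0.9, 0.88, 0], -1], [[0, 0, 0], [-0.9, 0.88, 0], -1]]}}

```text
time_s: 35.6
ee_pos: [594.2, 84.4, 214.1]
orientation: [[-0.767, -0.642, 0.001], [-0.642, 0.767, -0.0], [-0.001, -0.001, -1.0]]
wrist_force: [0.7, -0.2, 0.5]
width: 85.3
finger_force: 0.0
```

Emit:
{"method": "arm_command", "body": {"plan": [[[0, 0, 0], [-0.9, 0.88, 0], -1], [[0, 0, 0], [-0.9, 0.88, 0], -1], [[0, 0, 0], [-0.9, 0.88, 0], -1], [[0, 0, 0], [-0.9, 0.88, 0.2], -1], [[0, 0, 0], [-0.9, 0.88, 0.2], -1], [[0, 0, 0], [-0.4, 0.38, 0], -1], [[0, 0, 0], [0, 0, 0], -1], [[0, 0, 0], [0, 0, 0], -1]]}}

```text
time_s: 36.27
ee_pos: [611.4, 253.2, 203.9]
orientation: [[-0.766, -0.643, 0.001], [-0.643, 0.766, -0.002], [0.001, -0.002, -1.0]]
wrist_force: [-0.4, 0.4, 0.0]
width: 85.6
finger_force: 0.0
```

```bash
python3 -c "
from g import *
c=rim([615,253])
go([c[0],c[1],112],pose_down(2.27))"
```

```text
rim wrist [614.5 253.5] score 142.1
turn [-0.03 -0.   -0.03] shift(tool now) [-0.12 -0.03  3.69] shift(tool after) [-0.12 -0.04  3.69] rows>=3.7 tcp [611.5 252.2 204.2] t 36.32 w 85.4
```

Emit:
{"method": "arm_command", "body": {"plan": [[[0, 0, 0], [-0.12, -0.03, 0.3], -1], [[0, 0, 0], [0, 0, 0.7], -1], [[0, 0, 0], [0, 0, 0.7], -1], [[0, 0, 0], [0, 0, 0.7], -1], [[0, 0, 0], [0, 0, 0.7], -1], [[0, 0, 0], [0, 0, 0.5], -1], [[0, 0, 0], [0, 0, 0.1], -1], [[0, 0, 0], [0, 0, 0], -1]]}}

```text
time_s: 36.98
ee_pos: [614.1, 252.9, 110.8]
orientation: [[-0.768, -0.641, -0.001], [-0.641, 0.768, -0.001], [0.001, -0.0, -1.0]]
wrist_force: [-0.2, -0.2, 0.5]
width: 85.7
finger_force: 0.0
```

Emit:
{"method": "arm_command", "body": {"plan": [[[0, 0, 0], [0, 0, 0], 1], [[0, 0, 0], [0, 0, 0], 1], [[0, 0, 0], [0, 0, 0], 1], [[0, 0, 0], [0, 0, 0], 1]]}}

```text
time_s: 37.32
ee_pos: [615.7, 254.5, 113.7]
orientation: [[-0.767, -0.642, 0.005], [-0.642, 0.767, 0.001], [-0.004, -0.003, -1.0]]
wrist_force: [0.2, -0.7, 4.4]
width: 66.9
finger_force: 67.5
```

Emit:
{"method": "arm_command", "body": {"plan": [[[0, 0, 0], [0, 0, -0.2], 1], [[0, 0, 0], [0, 0, -0.6], 1], [[0, 0, 0], [0, 0, -1], 1], [[0, 0, 0], [0, 0, -1], 1], [[0, 0, 0], [0, 0, -1], 1], [[0, 0, 0], [0, 0, -1], 1], [[0, 0, 0], [0, 0, -0.6], 1], [[0, 0, 0], [0, 0, -0.2], 1]]}}

```text
time_s: 37.98
ee_pos: [615.4, 255.0, 255.4]
orientation: [[-0.767, -0.642, 0.007], [-0.642, 0.767, 0.001], [-0.006, -0.003, -1.0]]
wrist_force: [-0.4, -0.2, -1.2]
width: 67.4
finger_force: 67.4
```

Emit:
{"method": "arm_command", "body": {"plan": [[[0, 0, 0], [0, 0, 0], 1], [[0, 0, 0], [0, 0, 0], 1]]}}

```text
time_s: 38.15
ee_pos: [613.7, 254.4, 250.9]
orientation: [[-0.767, -0.642, -0.0], [-0.642, 0.767, -0.001], [0.001, -0.0, -1.0]]
wrist_force: [-0.8, 0.2, -2.0]
width: 67.1
finger_force: 67.4
```

```bash
python3 -c "
from g import *
go([571.4,-152,250],pose_down(2.27))"
```

```text
turn [-0.   -0.01 -0.03] shift(tool now) [ 11.73 -11.38   0.05] shift(tool after) [ 11.76 -11.35   0.04] rows>=11.7 tcp [613.7 254.4 250.9] t 38.15 w 67.1
```

Emit:
{"method": "arm_command", "body": {"plan": [[[0, 0, 0], [0.4, -0.39, 0], 1], [[0, 0, 0], [0.9, -0.87, 0], 1], [[0, 0, 0], [0.9, -0.87, 0], 1], [[0, 0, 0], [0.9, -0.87, 0], 1], [[0, 0, 0], [0.9, -0.87, 0], 1], [[0, 0, 0], [0.9, -0.87, 0], 1], [[0, 0, 0], [0.9, -0.87, 0], 1], [[0, 0, 0], [0.9, -0.87, 0], 1]]}}

```text
time_s: 38.82
ee_pos: [588.2, 20.5, 250.1]
orientation: [[-0.767, -0.642, -0.002], [-0.642, 0.767, -0.001], [0.002, 0.001, -1.0]]
wrist_force: [0.7, -0.2, -1.7]
width: 67.0
finger_force: 67.4
```

Emit:
{"method": "arm_command", "body": {"plan": [[[0, 0, 0], [0.9, -0.87, 0], 1], [[0, 0, 0], [0.9, -0.87, 0], 1], [[0, 0, 0], [0.9, -0.87, 0], 1], [[0, 0, 0], [0.9, -0.87, 0], 1], [[0, 0, 0], [0.9, -0.87, 0], 1], [[0, 0, 0], [0.5, -0.5, 0], 1], [[0, 0, 0], [0, 0, 0], 1], [[0, 0, 0], [0, 0, 0], 1]]}}

```text
time_s: 39.48
ee_pos: [570.5, -151.5, 250.3]
orientation: [[-0.768, -0.64, -0.002], [-0.64, 0.768, 0.001], [0.001, 0.002, -1.0]]
wrist_force: [-0.7, 0.4, -1.3]
width: 67.1
finger_force: 67.5
```

```bash
python3 -c "
from g import *
go([571.4,-152,153.8],pose_down(2.27))
o=get_obs();rim(o['ee_pos'][:2],z=o['ee_pos'][2]-30.8+68)"
```

```text
turn [ 0.03 -0.01 -0.07] shift(tool now) [-0.02 -0.05  3.86] shift(tool after) [-0.02 -0.04  3.86] rows>=3.9 tcp [ 570.5 -151.5  250.3] t 39.48 w 67.1
rim wrist [ 571.95462869 -151.03415836] score 96.0
```

Same as in the earlier insertions. I'll lower it.

Emit:
{"method": "arm_command", "body": {"plan": [[[0, 0, 0], [0, -0.03, 0.3], 1], [[0, 0, 0], [0, 0, 0.6], 1], [[0, 0, 0], [0, 0, 0.6], 1], [[0, 0, 0], [0, 0, 0.6], 1], [[0, 0, 0], [0, 0, 0.6], 1], [[0, 0, 0], [0, 0, 0.5], 1], [[0, 0, 0], [0, 0, 0.2], 1], [[0, 0, 0], [0, 0, 0], 1]]}}

```text
time_s: 40.2
ee_pos: [571.4, -149.5, 164.9]
orientation: [[-0.766, -0.643, -0.002], [-0.643, 0.766, 0.001], [0.001, 0.003, -1.0]]
wrist_force: [0.0, -0.1, -1.1]
width: 66.9
finger_force: 67.5
```

Emit:
{"method": "arm_command", "body": {"plan": [[[0, 0, 0], [0, 0, 0.1], 1], [[0, 0, 0], [0, 0, 0.1], 1], [[0, 0, 0], [0, 0, 0.05], 1], [[0, 0, 0], [0, 0, 0], 1], [[0, 0, 0], [0, 0, 0], 1]]}}

```text
time_s: 40.62
ee_pos: [572.7, -151.1, 161.0]
orientation: [[-0.767, -0.642, 0.002], [-0.642, 0.767, -0.0], [-0.001, -0.002, -1.0]]
wrist_force: [0.3, -0.6, -1.3]
width: 67.1
finger_force: 67.5
```

Emit:
{"method": "arm_command", "body": {"plan": [[[0, 0, 0], [0.05, 0, 0.12], 1], [[0, 0, 0], [0, 0, 0.1], 1], [[0, 0, 0], [0, 0, 0.05], 1], [[0, 0, 0], [0, 0, 0], 1], [[0, 0, 0], [0, 0, 0], 1]]}}

```text
time_s: 41.03
ee_pos: [571.6, -152.0, 154.0]
orientation: [[-0.767, -0.642, 0.002], [-0.642, 0.767, -0.0], [-0.001, -0.001, -1.0]]
wrist_force: [0.5, -0.1, 0.1]
width: 66.9
finger_force: 68.3
```

Emit:
{"method": "arm_command", "body": {"plan": [[[0, 0, 0], [0, 0, 0.06], 1], [[0, 0, 0], [0, 0, 0], 1], [[0, 0, 0], [0, 0, 0], 1]]}}

```text
time_s: 41.28
ee_pos: [572.0, -152.0, 153.7]
orientation: [[-0.767, -0.642, 0.003], [-0.642, 0.767, -0.001], [-0.002, -0.003, -1.0]]
wrist_force: [-0.9, -0.1, 4.5]
width: 67.2
finger_force: 69.5
```

Emit:
{"method": "arm_command", "body": {"plan": [[[0, 0, 0], [0, 0, 0], -1], [[0, 0, 0], [0, 0, 0], -1], [[0, 0, 0], [0, 0, 0], -1], [[0, 0, 0], [0, 0, -0.3], -1], [[0, 0, 0], [0, 0, -0.9], -1], [[0, 0, 0], [0, 0, -0.9], -1], [[0, 0, 0], [0, 0, -0.9], -1], [[0, 0, 0], [0, 0, -0.9], -1]]}}

```text
time_s: 41.95
ee_pos: [571.3, -151.7, 251.3]
orientation: [[-0.767, -0.642, 0.001], [-0.642, 0.767, -0.0], [-0.001, -0.001, -1.0]]
wrist_force: [1.1, 0.4, -0.3]
width: 85.4
finger_force: 0.0
```

Emit:
{"method": "arm_command", "body": {"plan": [[[0, 0, 1], [0.6, 0, 0], -1], [[0, 0, 1], [0.8, 0.5, 0], -1], [[0, 0, 1], [0.8, 0.8, 0], -1], [[0, 0, 1], [0.7, 0.9, 0], -1], [[0, 0, 1], [0.5, 0.9, 0], -1], [[0, 0, 1], [0.4, 0.9, 0], -1], [[0, 0, 1], [0.4, 0.9, 0], -1], [[0, 0, 1], [0.4, 0.9, 0], -1]]}}

```text
time_s: 42.62
ee_pos: [413.8, -72.3, 250.1]
orientation: [[-0.991, -0.134, 0.002], [-0.134, 0.991, -0.0], [-0.002, -0.001, -1.0]]
wrist_force: [0.1, -0.8, -0.1]
width: 85.5
finger_force: 0.0
```

Emit:
{"method": "arm_command", "body": {"plan": [[[0, 0, 0], [0.4, 0.9, 0], 1], [[0, 0, 0], [0.4, 0.9, 0], 1], [[0, 0, 0], [0, 0, 0], 1], [[0, 0, 0], [0, 0, 0], 1], [[0, 0, 0], [0, 0, 0], 1]]}}

```text
time_s: 43.03
ee_pos: [389.6, -31.5, 250.2]
orientation: [[-0.99, -0.138, 0.003], [-0.138, 0.99, -0.001], [-0.003, -0.002, -1.0]]
wrist_force: [-0.1, 0.0, -0.2]
width: 25.5
finger_force: 0.0
```

```bash
python3 -c "
from g import *
go(pan(-61,32,40),pose_panel(90*D))
o,im=save('wrist','w6.png');o,i2=save('scene','s6.png')
a=cv2.resize(im,(512,384));b=cv2.resize(i2[100:280,140:380],(512,384),interpolation=cv2.INTER_CUBIC)
cv2.imwrite('pics/m6.png',cv2.resize(np.vstack([a,b])[:,:,::-1],(400,600)))"
```

```text
turn [ 0.   -4.96  0.14] shift(tool now) [-1.69  8.02  6.01] shift(tool after) [0.53 8.03 6.21] rows>=8.0 tcp [389.6 -31.5 250.2] t 43.03 w 25.5
```

View pics/m6.png

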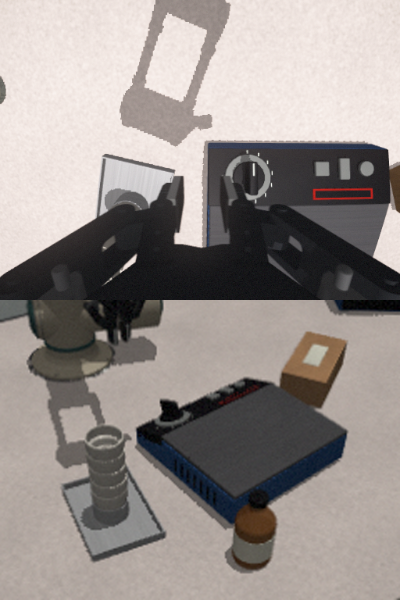

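Emit:
{"method": "arm_command", "body": {"plan": [[[0, -1, 0], [0, 1, 0.4], 1], [[0, -1, 0], [0, 1, 0.4], 1], [[0, -1, 0], [0, 1, 0.3], 1], [[0, -1, 0], [0, 1, 0.3], 1], [[0, -1, 0.14], [0, 1, 0.3], 1], [[0, 0, 0], [0, 1, 0.3], 1], [[0, 0, 0], [0, 1, 0.3], 1], [[0, 0, 0], [0, 1, 0.3], 1]]}}

```text
time_s: 43.8
ee_pos: [375.3, 169.5, 186.7]
orientation: [[-0.931, -0.128, 0.341], [-0.119, 0.992, 0.046], [-0.344, 0.003, -0.939]]
wrist_force: [0.4, 0.0, -0.0]
width: -0.0
finger_force: 0.0
```

Emit:
{"method": "arm_command", "body": {"plan": [[[0, 0, 0], [0, 0, 0], 1], [[0, 0, 0], [0, 0, 0], 1]]}}

```text
time_s: 43.97
ee_pos: [375.1, 169.7, 186.2]
orientation: [[-0.932, -0.132, 0.339], [-0.123, 0.991, 0.047], [-0.342, 0.002, -0.94]]
wrist_force: [1.1, 0.1, 0.7]
width: -0.1
finger_force: 0.0
```

```bash
python3 -c "
from g import *
go(pan(-61,32,25),pose_panel(90*D))
o,im=save('wrist','w7.png')
cv2.imwrite('pics/w7b.png',cv2.resize(im[:,:,::-1],(800,600),interpolation=cv2.INTER_CUBIC))"
```

```text
turn [ 0.04 -0.    0.04] shift(tool now) [ 0.09 -0.04  4.25] shift(tool after) [ 0.09 -0.03  4.25] rows>=4.2 tcp [375.1 169.7 186.2] t 43.97 w -0.1
```

View pics/w7b.png

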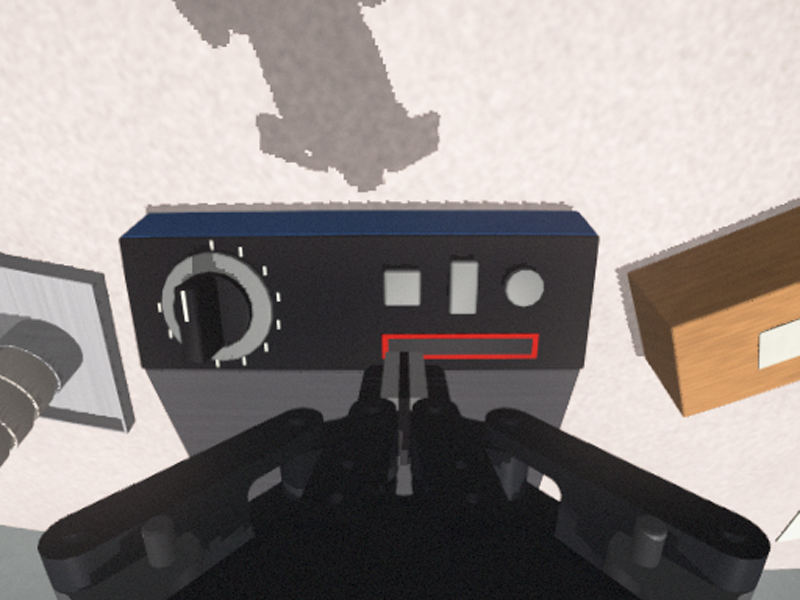

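```bash
python3 -c "
from k import *
import k
k.o=get_obs()
s=lambda p:np.array(p,float)*.64-.18
M=onpanel(s([(187,320),(181.5,291)]),44);d=M[1]-M[0];print(M,np.degrees(np.arctan2(d[1],d[0])))
print(onpanel(s([(402.5,286),(463,286),(524.5,287)]),8))
im=cv2.imread('pics/w7.png')[145:245,75:185];cv2.imwrite('pics/c7.png',cv2.resize(cv2.convertScaleAbs(im,alpha=1.8,beta=25),None,fx=6,fy=6,interpolation=cv2.INTER_CUBIC))"
```

```text
[[-50.90887536 -93.94672402  44.        ]
 [-68.30936582 -94.75492151  44.        ]] -177.34070431879334
[[-62.33357951  31.40997969   8.        ]
 [-62.32160588  70.62386777   8.        ]
 [-61.66607968 110.87002277   8.        ]]
```

View pics/c7.png

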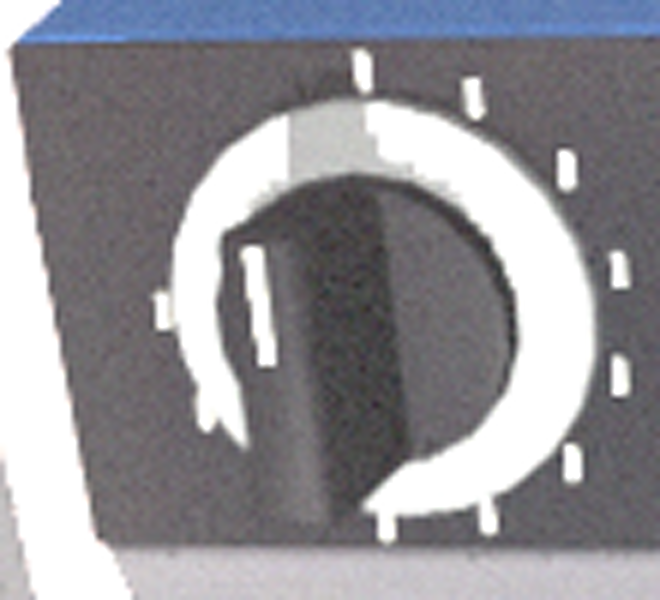

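Emit:
{"method": "arm_command", "body": {"plan": [[[0, 0, 0], [0.06, -0.03, 0.5], 1], [[0, 0, 0], [0.06, -0.02, 0.9], 1], [[0, 0, 0], [0, 0, 0.9], 1], [[0, 0, 0], [0, 0, 0.9], 1], [[0, 0, 0], [0, 0, 0.9], 1], [[0, 0, 0], [0, 0, 0.4], 1], [[0, 0, 0], [0, 0, 0.2], 1], [[0, 0, 0], [0, 0, 0], 1]]}}

```text
time_s: 44.68
ee_pos: [412.9, 171.2, 74.5]
orientation: [[-0.932, -0.126, 0.339], [-0.118, 0.992, 0.045], [-0.342, 0.002, -0.94]]
wrist_force: [0.5, -0.3, 0.3]
width: 0.3
finger_force: 0.0
```

```bash
python3 -c "
from g import *
go(pan(-62,31.5,8),pose_panel(90*D));print(get_obs()['wrist_force'])"
```

```text
turn [ 0.01 -0.01 -0.05] shift(tool now) [0.01 0.08 0.22] shift(tool after) [0.01 0.08 0.22] rows>=0.2 tcp [412.9 171.2  74.5] t 44.68 w 0.3
[ 0.53902243 -0.33588512  0.34530967]
```

Now I'll press in small steps: 5.5 mm to reach the key top, then about 5 mm of travel.

Emit:
{"method": "arm_command", "body": {"plan": [[[0, 0, 0], [0, 0.07, 0.15], 1], [[0, 0, 0], [0, 0, 0.1], 1], [[0, 0, 0], [0, 0, 0], 1]]}}

```text
time_s: 44.93
ee_pos: [414.7, 174.7, 69.9]
orientation: [[-0.931, -0.129, 0.341], [-0.12, 0.992, 0.047], [-0.344, 0.003, -0.939]]
wrist_force: [-0.5, -0.1, -0.9]
width: 0.2
finger_force: 0.0
```

Emit:
{"method": "arm_command", "body": {"plan": [[[0, 0, 0], [0, 0, 0.06], 1], [[0, 0, 0], [0, 0, 0.06], 1], [[0, 0, 0], [0, 0, 0], 1]]}}

```text
time_s: 45.18
ee_pos: [415.7, 175.0, 67.0]
orientation: [[-0.931, -0.129, 0.341], [-0.121, 0.992, 0.047], [-0.345, 0.003, -0.939]]
wrist_force: [-0.1, -1.5, 3.1]
width: -0.2
finger_force: 1.1
```

Emit:
{"method": "arm_command", "body": {"plan": [[[0, 0, 0], [0, 0, 0.06], 1], [[0, 0, 0], [0, 0, 0], 1], [[0, 0, 0], [0, 0, 0], 1]]}}

```text
time_s: 45.43
ee_pos: [416.3, 175.1, 65.5]
orientation: [[-0.931, -0.129, 0.341], [-0.12, 0.992, 0.047], [-0.344, 0.003, -0.939]]
wrist_force: [1.0, -1.9, 3.0]
width: -0.3
finger_force: 1.6
```

Spring contact. I'll continue until it bottoms out.

Emit:
{"method": "arm_command", "body": {"plan": [[[0, 0, 0], [0, 0, 0.06], 1], [[0, 0, 0], [0, 0, 0], 1], [[0, 0, 0], [0, 0, 0], 1]]}}

```text
time_s: 45.68
ee_pos: [416.7, 175.2, 64.4]
orientation: [[-0.931, -0.129, 0.341], [-0.12, 0.992, 0.047], [-0.345, 0.003, -0.939]]
wrist_force: [-3.0, -2.7, 8.7]
width: -0.4
finger_force: 4.7
```

Emit:
{"method": "arm_command", "body": {"plan": [[[0, 0, 0], [0, 0, 0.06], 1], [[0, 0, 0], [0, 0, 0], 1], [[0, 0, 0], [0, 0, 0], 1]]}}

```text
time_s: 45.93
ee_pos: [416.9, 175.2, 64.0]
orientation: [[-0.931, -0.129, 0.342], [-0.12, 0.992, 0.047], [-0.345, 0.003, -0.938]]
wrist_force: [-10.8, -3.8, 26.2]
width: -0.2
finger_force: 13.8
```

Emit:
{"method": "arm_command", "body": {"plan": [[[0, 0, 0], [0, 0, -0.3], 1], [[0, 0, 0], [0, 0, -0.7], 1], [[0, 0, 0], [0, 0.4, -0.1], 1], [[0, 0, 0], [0, 0.8, 0], 1], [[0, 0, 0], [0, 0.38, 0], 1], [[0, 0, 0], [0, 0, 0], 1], [[0, 0, 0], [0, 0, 0], 1]]}}

```text
time_s: 46.52
ee_pos: [401.7, 213.2, 87.8]
orientation: [[-0.932, -0.13, 0.339], [-0.122, 0.991, 0.047], [-0.342, 0.002, -0.94]]
wrist_force: [0.9, -0.5, 0.7]
width: 0.1
finger_force: 0.0
```

```bash
python3 -c "
from g import *
go(pan(-62,71.3,8),pose_panel(90*D));print(get_obs()['wrist_force'])"
```

```text
turn [ 0.04 -0.    0.01] shift(tool now) [-0.02 -0.05  0.79] shift(tool after) [-0.02 -0.05  0.79] rows>=0.8 tcp [401.7 213.2  87.8] t 46.52 w 0.1
[ 0.87639159 -0.52652036  0.68073102]
```

Emit:
{"method": "arm_command", "body": {"plan": [[[0, 0, 0], [0, -0.05, 0.4], 1], [[0, 0, 0], [0, 0, 0.3], 1], [[0, 0, 0], [0, 0, 0.1], 1], [[0, 0, 0], [0, 0, 0.1], 1], [[0, 0, 0], [0, 0, 0.06], 1], [[0, 0, 0], [0, 0, 0], 1], [[0, 0, 0], [0, 0, 0], 1]]}}

```text
time_s: 47.1
ee_pos: [410.0, 212.3, 65.5]
orientation: [[-0.932, -0.128, 0.339], [-0.12, 0.992, 0.046], [-0.342, 0.002, -0.94]]
wrist_force: [-1.6, -1.2, 1.7]
width: -0.2
finger_force: 1.5
```

Emit:
{"method": "arm_command", "body": {"plan": [[[0, 0, 0], [0, 0, 0.06], 1], [[0, 0, 0], [0, 0, 0], 1], [[0, 0, 0], [0, 0, 0], 1]]}}

```text
time_s: 47.35
ee_pos: [410.8, 212.7, 64.3]
orientation: [[-0.932, -0.129, 0.34], [-0.12, 0.992, 0.046], [-0.343, 0.002, -0.939]]
wrist_force: [-4.2, -2.3, 3.1]
width: -0.1
finger_force: 1.9
```

Emit:
{"method": "arm_command", "body": {"plan": [[[0, 0, 0], [0, 0, 0.05], 1], [[0, 0, 0], [0, 0, 0], 1], [[0, 0, 0], [0, 0, 0], 1]]}}

```text
time_s: 47.6
ee_pos: [411.0, 212.8, 63.9]
orientation: [[-0.931, -0.129, 0.34], [-0.12, 0.992, 0.046], [-0.343, 0.002, -0.939]]
wrist_force: [-9.0, -3.5, 14.8]
width: 0.0
finger_force: 8.8
```

Emit:
{"method": "arm_command", "body": {"plan": [[[0, 0, 0], [0, 0, 0.03], 1], [[0, 0, 0], [0, 0, 0], 1], [[0, 0, 0], [0, 0, 0], 1]]}}

```text
time_s: 47.85
ee_pos: [411.1, 212.8, 63.8]
orientation: [[-0.931, -0.129, 0.341], [-0.12, 0.992, 0.046], [-0.344, 0.002, -0.939]]
wrist_force: [-13.6, -5.1, 23.3]
width: -0.3
finger_force: 13.1
```

Emit:
{"method": "arm_command", "body": {"plan": [[[0, 0, 0], [0, 0, -0.3], 1], [[0, 0, 0], [0, 0, -0.7], 1], [[0, 0, 0], [0, 0.4, -0.1], 1], [[0, 0, 0], [0, 0.8, 0], 1], [[0, 0, 0], [0, 0.4, 0], 1], [[0, 0, 0], [0, 0, 0], 1], [[0, 0, 0], [0, 0, 0], 1]]}}

```text
time_s: 48.43
ee_pos: [398.0, 252.4, 88.8]
orientation: [[-0.931, -0.131, 0.341], [-0.121, 0.991, 0.048], [-0.345, 0.003, -0.939]]
wrist_force: [-0.6, 0.0, -0.7]
width: 0.0
finger_force: 0.0
```

```bash
python3 -c "
from g import *
go(pan(-62,111.3,8),pose_panel(90*D));print(get_obs()['wrist_force'])"
```

```text
turn [0.06 0.04 0.01] shift(tool now) [ 0.05 -0.02  0.81] shift(tool after) [ 0.05 -0.02  0.81] rows>=0.8 tcp [398.  252.4  88.8] t 48.43 w 0.0
[-0.55712219  0.00259777 -0.72950499]
```

Emit:
{"method": "arm_command", "body": {"plan": [[[0, 0, 0], [0.05, -0.02, 0.4], 1], [[0, 0, 0], [0, 0, 0.3], 1], [[0, 0, 0], [0, 0, 0.1], 1], [[0, 0, 0], [0, 0, 0.1], 1], [[0, 0, 0], [0, 0, 0.06], 1], [[0, 0, 0], [0, 0, 0], 1], [[0, 0, 0], [0, 0, 0], 1]]}}

```text
time_s: 49.02
ee_pos: [404.0, 251.2, 65.3]
orientation: [[-0.932, -0.128, 0.339], [-0.12, 0.992, 0.045], [-0.342, 0.002, -0.94]]
wrist_force: [-1.8, -2.4, 2.2]
width: 0.5
finger_force: 1.5
```

Emit:
{"method": "arm_command", "body": {"plan": [[[0, 0, 0], [0, 0, 0.06], 1], [[0, 0, 0], [0, 0, 0], 1], [[0, 0, 0], [0, 0, 0], 1]]}}

```text
time_s: 49.27
ee_pos: [404.7, 251.6, 64.0]
orientation: [[-0.932, -0.129, 0.34], [-0.12, 0.992, 0.046], [-0.343, 0.002, -0.939]]
wrist_force: [-1.1, -2.9, 2.8]
width: 0.2
finger_force: 1.9
```

Emit:
{"method": "arm_command", "body": {"plan": [[[0, 0, 0], [0, 0, 0.05], 1], [[0, 0, 0], [0, 0, 0], 1], [[0, 0, 0], [0, 0, 0], 1]]}}

```text
time_s: 49.52
ee_pos: [404.8, 251.7, 63.7]
orientation: [[-0.931, -0.129, 0.34], [-0.12, 0.992, 0.046], [-0.343, 0.002, -0.939]]
wrist_force: [-8.2, -3.9, 15.1]
width: 0.4
finger_force: 8.2
```

Bottomed out. One more small push, then I'll retreat and check.

Emit:
{"method": "arm_command", "body": {"plan": [[[0, 0, 0], [0, 0, 0.03], 1], [[0, 0, 0], [0, 0, 0], 1], [[0, 0, 0], [0, 0, 0], 1]]}}

```text
time_s: 49.77
ee_pos: [404.9, 251.7, 63.5]
orientation: [[-0.931, -0.129, 0.341], [-0.12, 0.992, 0.046], [-0.344, 0.002, -0.939]]
wrist_force: [-11.8, -5.0, 21.2]
width: -0.1
finger_force: 12.3
```

Emit:
{"method": "arm_command", "body": {"plan": [[[0, 0, 0], [0, 0, -0.3], 1], [[0, 0, 0], [0, 0, -0.8], 1], [[0, 0, 0], [0, 0, -1], 1], [[0, 0, 0], [0, 0, -1], 1], [[0, 0, 0], [0, 0, -1], 1], [[0, 0, 0], [0, 0, -1], 1], [[0, 0, 0], [0, 0, -0.5], 1], [[0, 0, 0], [0, 0, 0], 1]]}}

```text
time_s: 50.43
ee_pos: [359.9, 247.4, 197.5]
orientation: [[-0.929, -0.13, 0.347], [-0.119, 0.991, 0.052], [-0.351, 0.007, -0.936]]
wrist_force: [0.2, -0.0, 0.5]
width: 0.1
finger_force: 0.0
```

```bash
python3 -c "
from g import *
o,im=save('scene','s8.png');_,t=save('top','t8.png')
a=cv2.resize(im[150:280,150:300],(600,520),interpolation=cv2.INTER_CUBIC)[:, :400];b=cv2.resize(t[140:250,220:330],(400,520),interpolation=cv2.INTER_CUBIC)
cv2.imwrite('pics/m8.png',np.hstack([a,b])[:,:,::-1]);print(o['ee_pos'],o['time_s'],o['wrist_force'])"
```

```text
[359.85730375 247.43444938 197.5346459 ] 50.4333 [ 0.16883236 -0.00235482  0.48247327]
```

View pics/m8.png

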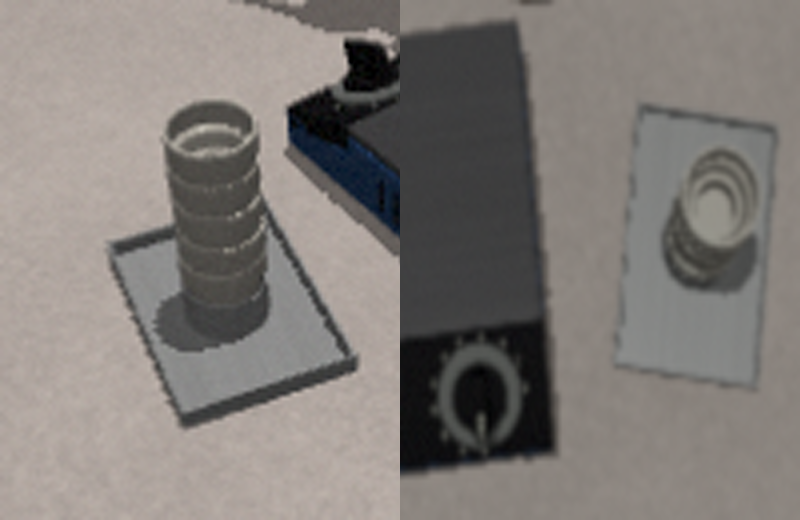

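The pictures show five evenly spaced beakers stacked straight in the holder, a clear plate and the knob's mark pointing to the front tick. I'm handing the job in.

```bash
python3 -c "
from plant import *
print(finish_job())"
```

```text
the job is handed in; nothing more can be done
None
```

The job is handed in, though no verdict came back: the knob is at its anticlockwise stop, all four beakers from the plate are nested in the holder beaker, and the heating, timer and standby keys were pressed fully down in that order.

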